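# Clear the sorting board of spent clips

### The job

Clear the sorting stand at the donation prep table: first take the visor headband frame off the board and hang it over the middle part of the rail, the bar passing through its arch. Then pick up the scraper and, reaching in under the bar lamp, wipe all four spent clips along the board and off its open end into the grey bin; move the clips with the scraper only, never with the robot itself. Finally stand the scraper back on the middle of its rubber rest, lined up with it, without striking the lamp or disturbing anything else on the table.

Things in the scene. Friction and masses are not known exactly. Their poses are not given: they have to be found in the camera images.
- stand: fixed sorting stand: grey plinth with a flat steel top (the board), 180 mm (x) by 340 mm (y). Origin: centre of its underside; board surface at z = 50 mm. Lips 8 mm thick, 14 mm high along its front (-x) and back (+x) edges leave a channel 164 mm wide (x -82 to 82 mm); both ends (y = -170 and 170 mm) are open.
- lamp: fixed white bar lamp above the board, same origin and axes as the stand. Hood: x -12 to 33, y -200 to 200, z 172 to 225 mm. Its two arms (14 mm wide, z 203 to 215) run back at y = -140 and 140 mm to posts of 14 mm diameter at x = 108 mm.
- bin: fixed open grey bin, 220 mm (x) by 100 mm (y), 42 mm high, walls 4 mm; stands against one open end of the stand (either the +y or the -y end), same yaw as the stand. Origin: centre of its underside on the table.
- rack: fixed white rack of capped tubes, 180 mm (x) by 90 mm (y), 100 mm high, at the other end of the stand. Origin: centre of its underside.
- rail: fixed hanging rail at the left or right of the table: a horizontal steel bar of 16 mm diameter, 200 mm long along its x, axis 240 mm above the table, on a post at each end (x = -100 and 100 mm) with a foot 50 x 80 mm. Origin: on the table under the middle of the bar.
- rest: fixed black rubber pad for the scraper, 170 mm (x) by 64 mm (y), 6 mm thick, on the other side from the rail. Origin: centre of its underside on the table.
- scraper: loose scraper block, 250 g: grey, 150 mm long (x), 40 mm thick (y), 30 mm high, standing on the rest. Origin: centre of its underside. Black handle 24 x 26 mm (26 across y) starts at (10, 0, 26) mm and runs 86 mm along (-0.574, 0, 0.819), leaning 35 deg to its -x (robot side). Good grip: (-31, 0, 85) mm, tool along the handle, fingers closing along y.
- frame: loose visor headband frame, 160 g: stiff grey arch 30 mm wide (x), 5 mm thick, 154 mm across y, standing on the board on two black pads (38 x 22 x 36 mm, at y = -66 and 66 mm). Origin: midway between the pads' undersides. Flat crown y -20 to 20 mm, underside z 109.5, top 114.5 mm; on it a black grip block 24 mm (x) by 32 mm (y), up to z 145 mm.
- frame_crown (a point): middle of the underside of the frame's crown, 109.5 mm above the frame's origin; axes as the frame's.
- clip0: loose spent clamp clip: flat white plastic bar 60 mm long (y), 24 mm wide (x), 10 mm high, 14 g, lying on the board. Origin: centre of its underside.
- clip1: loose spent clamp clip: flat white plastic bar 60 mm long (y), 24 mm wide (x), 10 mm high, 14 g, lying on the board. Origin: centre of its underside.
- clip2: loose spent clamp clip: flat white plastic bar 60 mm long (y), 24 mm wide (x), 10 mm high, 14 g, lying on the board. Origin: centre of its underside.
- clip3: loose spent clamp clip: flat white plastic bar 60 mm long (y), 24 mm wide (x), 10 mm high, 14 g, lying on the board. Origin: centre of its underside.
- label_roll: bystander: roll of labels lying on its side face, 84 mm across, 40 mm high. Origin: centre of its underside.
- stapler: bystander: black stapler, 120 x 34 x 35 mm. Origin: centre of its underside.
- sanitiser: bystander: clear bottle, 150 mm tall. Origin: centre of its underside.
- tape_roll: bystander: flat roll of clear tape, 100 mm across, 25 mm high. Origin: centre of its underside.

How it is judged (in metres and radians):
On the way, in this order (a step that is already met when the one before it is completed fails the run):
1. the frame hangs over the rail, released (x of frame_crown in the frame of rail between -0.07 and 0.07 m and y of frame_crown in the frame of rail between -0.035 and 0.035 m and z of frame_crown in the frame of rail between 0.227 and 0.267 m and angle between frame's own z axis and vertical below 0.45 rad and contact force between frame and rail above 0.3 N and contact force between the fingers and frame below 0.1 N), for 0.3 s.
2. the scraper is on the board (x of scraper in the frame of stand between -0.06 and 0.06 m and y of scraper in the frame of stand between -0.17 and 0.17 m and z of scraper in the frame of stand between 0.043 and 0.067 m), for 0.1 s.
3. all four clips are in the bin (x of clip0 in the frame of bin between -0.105 and 0.105 m and y of clip0 in the frame of bin between -0.048 and 0.048 m and z of each of clip0, clip1, clip2, clip3 in the frame of bin below 0.038 m and x of clip1 in the frame of bin between -0.105 and 0.105 m and y of clip1 in the frame of bin between -0.048 and 0.048 m and x of clip2 in the frame of bin between -0.105 and 0.105 m and y of clip2 in the frame of bin between -0.048 and 0.048 m and x of clip3 in the frame of bin between -0.105 and 0.105 m and y of clip3 in the frame of bin between -0.048 and 0.048 m), for 0.2 s.
At the end, for the whole second after the job is handed in: Frame hangs by its crown on the rail (70 mm of mid-bar along, 35 mm across, under 25 deg tilt, still); all four clips at rest in the bin below its rim; scraper released, upright on its rest (within 35 mm lengthwise, 25 mm crosswise, 17 deg) (all of step 1 and all of step 3 and x of scraper in the frame of rest between -0.035 and 0.035 m and y of scraper in the frame of rest between -0.025 and 0.025 m and z of scraper in the frame of rest between 0.001 and 0.011 m and angle between scraper's own z axis and vertical below 0.1 rad and linear speed of each of scraper, clip0, clip1, clip2, clip3 below 0.02 m/s and angle between the x axis of scraper and the x axis of rest, either way round below 0.3 rad and linear speed of frame below 0.08 m/s); the robot touches nothing.
It fails at once if a clip is touched by the robot itself (contact force between any of the fingers, the arm and clip0 above 0.5 N or contact force between any of the fingers, the arm and clip1 above 0.5 N or contact force between any of the fingers, the arm and clip2 above 0.5 N or contact force between any of the fingers, the arm and clip3 above 0.5 N).
It fails at once if the robot strikes the lamp (contact force between any of the arm, the fingers and lamp above 8 N).
It fails at once if a bystander is moved by more than 30 mm (distance of any of label_roll, stapler, sanitiser, tape_roll from where it was at the start of the episode above 0.03 m).
It also fails if it takes over 72 s, if anything falls off the work surface, if the arm or the gripper's body presses on something with over 40 N, if the wrist force passes 120 N, or if a joint passes its speed limit or range.

### The arm

A 6-joint arm with a two-finger parallel gripper is mounted at the origin on the work surface. World frame = base frame: x ahead of the robot, y to its left, z up, the work surface at z = 0. Lengths are in m, angles in degrees, forces in N, time in s.
With the tool pointing down it reaches from about 0.4 to 0.825 m from the base axis. Payload 7 kg.
Tool frame: the origin (TCP) lies midway between the tips of the shut fingers; the grasp point (between the pads) lies ctrl.grasp_offset behind it (ctrl.grasp_offset is the distance from the TCP to the grasp point, in m); z points along the fingers, y is the line along which they close (so a half turn about z gives the same grasp; the last joint's range is limited). The gripper opens to 88 mm and grips with 3 to 60 N. Pads are 19 mm wide; open, the fingers measure 130 mm over their backs; the gripper's body (78 mm by 193 mm) begins 47 mm behind the grasp point.
Start: joints at [88.871, 20.546, 0.682, 0, -70.136, -16.507], TCP at [0.205, 0.643, 0.227] pointing down, gripper open.
Joint ranges: [-176.03, 176.03], [-82.01, 121.73], [-58.28, 71.71], [-173.87, 95.51], [-174.79, -0.11], [-173.66, 173.66]. Speed limits (degrees/s): [136.94, 136.94, 172.46, 180, 180, 180].

### API

Orientations are given as [roll, pitch, yaw] about the fixed x, y, z axes, in that order (R = Rz(yaw) Ry(pitch) Rx(roll)).
In Python, from plant import ctrl gives the robot as it stands. The module is installed in compiled form; this text tells all that it offers.
- The arm moves only by the tool send_rows, never from a script. Its argument "increments" is a list that holds one entry, the list of rows, each a list of 4 numbers: the shift along the world's x, y, z normalised to -1 to 1, where 1 is 0.2 m, then the turn about the world's z normalised to -1 to 1, where 1 is 1.5 rad. In form: [[[x, y, z, roll], ...]]. A call has 1 to 12 rows; each row is the pose to reach, as a shift and turn from the pose commanded when the call began; what a row does not reach only later rows make up. A row lasts 1/8 s, in which the tool goes at most 62.5 mm and 10.7 degrees, less where a joint would pass 70% of its speed; a pose out of reach is approached as far as the arm can. A call with a number of a shift or a turn outside -1 to 1 is refused whole. A call with a gripper value outside its range is refused whole. "jaw" is the opening, from 0 (shut) to 1 (fully open), set as the call begins (left out, the last holds). The fingers move at their own pace and stop on an object; the grip force is fixed at half the most. Time passes only in rows, so rows that repeat a pose let the fingers close. It gives the time, the measured TCP pose, the force, the opening and the grip force at its end, in the units of the state.
- ctrl.get_obs(): the state, without advancing time (a new reading comes with each control period).
- ctrl.snapshot(name): name is "side" or "top" or "wrist"; returns the picture (420x560x3 uint8, red, green, blue); there is no depth.
- ctrl.calibration(name): a dict with "mtx" (3x3 intrinsics, pixels), "eye" and "attitude" of the camera in the world. Camera axes: x right, y up, looking along -z (the intrinsics and any distortion apply to the point x, -y, -z); pixel columns grow to the right and rows downward; lengths in m; the calibration is good to about 2 mm. A picture is of the moment at which its call begins: read the wrist's pose just before it. calibration takes no time and is no camera call; for the wrist camera it gives the pose at the moment of the call.
- ctrl.close_job(): hands the job in; it is judged then, once.
Trained networks look in the newest picture that a camera, given by its name, has taken for a name from the list of things; names that differ only in an ending like _2 or _b are one class to them, and where a whole thing is asked for, a point or a joint stands for the part that bears it (a point fixed in the world has none). Each returns a list of dicts, best first, with "conf" (0 to 1); they miss things now and then, are a little off and sometimes report something else, mostly with a low value. They report only what shows in the picture. A call takes as long as a camera call.
- ctrl.trace(thing, camera): "mask" (420x560 bool, what is visible of it) and "bbox" ([left, top, right, bottom] in pixels, round what is visible of it).
- ctrl.spot_point(thing, camera): "pixel" ([row, column] in pixels: a listed point, or the origin of a listed thing).
The state is a dict: "clock": time; "joint_pos": joint angles; "qvel": joint speeds; "tau": joint torques, N m; "tool_pos": TCP position; "orientation": TCP orientation; "force": force on the tool from outside, world axes, zero at the start; "moment": the same for the moment, N m; "opening": finger opening in m; "gripper_force": force on a finger pad.
Only numpy, scipy, OpenCV 4.12 (cv2) and the standard library are available. Lean on these libraries where they do the work, as an engineer would, in place of code of your own. Each camera call takes 0.05 s, during which the arm holds its last target. There are 200 camera calls.

## Working session

There is one attempt and no reset: what is moved stays moved. The work goes in short steps, Python scripts to look and compute and a tool call to move; the robot and the scene stay as the last step left them, time stands still between calls to the robot, and variables do not carry over. Pictures are saved under pics/ and viewed, at most 10 in all, crops included, and the job is handed in when it is done.

Besides the shell and the picture viewer there is one more tool, called after ">>>" by a JSON object that holds its "fn" and its "kwargs". send_rows: Moves the arm, as the interface text tells. Its arguments: {"type":"object","properties":{"increments":{"type":"array"},"jaw":{"type":"number"}},"required":["increments"]}

```bash
mkdir -p pics; cat > h.py <<'E'
import numpy as np, cv2
from plant import ctrl
def cal(n):
    c=ctrl.calibration(n); return np.array(c['mtx']),np.array(c['eye']),c['attitude']
E
python3 - <<'E'
from h import *
o=ctrl.get_obs(); print(o['clock'],o['tool_pos'],o['orientation'],o['opening'],ctrl.grasp_offset)
for n in ['side','top','wrist']:
    c=ctrl.calibration(n); print(n,c)
ims=[ctrl.snapshot(n) for n in ['side','top']]
for n,i in zip(['side','top'],ims): cv2.imwrite(f'pics/{n}0.png',i[:,:,::-1])
for t in ['stand','lamp','bin','rack','rail','rest','scraper','frame','frame_crown','clip0','label_roll','stapler','sanitiser','tape_roll']:
    for n in ['side','top']:
        print(t,n,[(np.round(d['pixel'],1).tolist(),round(d['conf'],2)) for d in ctrl.spot_point(t,n)][:5])
print(ctrl.get_obs()['clock'])
E
```

```text
0.0 [0.20440202 0.64282439 0.2256413 ] [ 1.79908130e+02 -1.03714750e-02 -1.76424634e+01] 0.0877816036268716 0.0188
side {'mtx': array([[388.23368199,   0.        , 288.06384252],
       [  0.        , 388.23368199, 209.23378438],
       [  0.        ,   0.        ,   1.        ]]), 'eye': array([-0.22188974, -0.31828083,  0.79514065]), 'attitude': array([ 51.75704329,  -0.77302792, -65.91556876])}
top {'mtx': array([[470.68238783,   0.        , 286.85330922],
       [  0.        , 470.68238783, 211.59795023],
       [  0.        ,   0.        ,   1.        ]]), 'eye': array([0.43881975, 0.01689536, 1.17382319]), 'attitude': array([  6.05339038,  -0.77041542, -89.71748868])}
wrist {'mtx': array([[360.77080735,   0.        , 280.20015511],
       [  0.        , 360.77080735, 210.76650746],
       [  0.        ,   0.        ,   1.        ]]), 'eye': array([0.27720097, 0.62034601, 0.38395065]), 'attitude': array([ -16.36671328,   -0.12526969, -107.60446595])}
stand side [([228.2, 312.5], 0.91), ([319.7, 431.1], 0.42)]
stand top [([176.1, 297.3], 0.97), ([256.1, 452.3], 0.54)]
lamp side [
[... 306 characters left out ...]
scraper top [([257.5, 452.5], 0.57)]
frame side []
frame top [([193.5, 297.5], 0.75)]
frame_crown side [([193.5, 307.8], 0.79), ([320.0, 429.7], 0.2)]
frame_crown top [([189.0, 301.5], 0.88)]
clip0 side [([211.3, 317.8], 0.59), ([204.9, 292.1], 0.59), ([214.8, 339.5], 0.57), ([226.3, 308.0], 0.53)]
clip0 top []
label_roll side [([259.3, 216.2], 0.83)]
label_roll top [([277.3, 219.6], 0.97), ([188.4, 300.1], 0.31)]
stapler side [([303.0, 323.8], 0.95), ([202.7, 330.8], 0.35)]
stapler top [([284.7, 348.7], 0.67)]
sanitiser side [([202.6, 330.0], 0.68)]
sanitiser top [([121.9, 298.8], 0.96)]
tape_roll side [([285.1, 249.9], 0.8), ([226.4, 309.1], 0.3)]
tape_roll top [([292.9, 274.3], 0.87)]
1.5
```

View pics/side0.png

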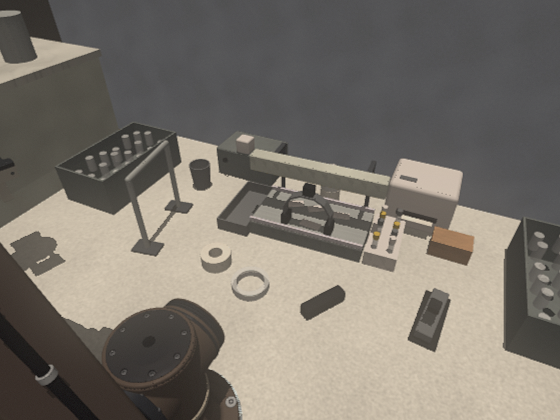

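View pics/top0.png

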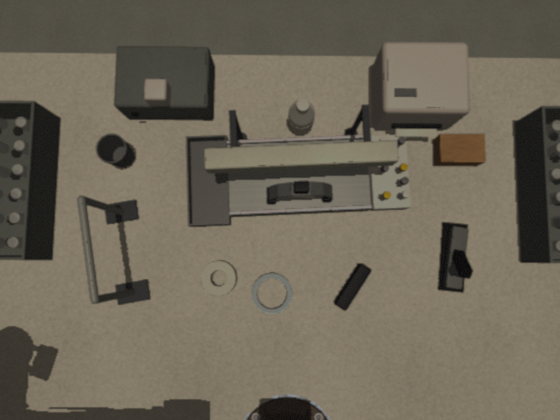

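```bash
cat >> h.py <<'E'
from scipy.spatial.transform import Rotation as Ro
from scipy.optimize import minimize
def Rm(a): return Ro.from_euler('xyz',a,degrees=True).as_matrix()
def proj(P,c):
    K,e,a=c; q=(np.atleast_2d(P)-e)@Rm(a); q=q*[1,-1,-1]
    q=q@K.T; return q[:,:2]/q[:,2:]
def ray(px,c): # px=(u,v)
    K,e,a=c; d=np.linalg.inv(K)@[px[0],px[1],1]; d=Rm(a)@(d*[1,-1,-1]); return e,d/np.linalg.norm(d)
def onz(px,c,z): e,d=ray(px,c); return e+d*(z-e[2])/d[2]
def tri(pc):
    A=0;b=0;
    for px,c in pc:
        e,d=ray(px,c); M=np.eye(3)-np.outer(d,d); A=A+M; b=b+M@e
    X=np.linalg.solve(A,b); return X,[np.linalg.norm((np.eye(3)-np.outer(*[ray(px,c)[1]]*2))@(X-c[1])) for px,c in pc]
def box(x0,x1,y0,y1,z0,z1): return np.array([[x,y,z] for x in(x0,x1) for y in(y0,y1) for z in(z0,z1)])/1000.
def ctr(cx,cy,z0,z1,lx,ly): return box(cx-lx/2,cx+lx/2,cy-ly/2,cy+ly/2,z0,z1)
hd=np.array([-.574,0,.819]);hn=np.array([.819,0,.574])
hnd=np.array([np.array([10,0,26])+s*hd+t*hn+[0,w,0] for s in(0,86) for t in(-12,12) for w in(-13,13)])/1000
M={'stand':[ctr(0,0,0,50,180,340),box(-90,-82,-170,170,0,64),box(82,90,-170,170,0,64)],
'lamp':[box(-12,33,-200,200,172,225),box(33,108,-147,-133,203,215),box(33,108,133,147,203,215),ctr(108,140,0,215,14,14),ctr(108,-140,0,215,14,14)],
'bin':[ctr(0,0,0,42,220,100)],'rack':[ctr(0,0,0,100,180,90)],
'rail':[ctr(0,0,232,248,200,16),ctr(-100,0,0,240,12,12),ctr(100,0,0,240,12,12),ctr(-100,0,0,8,50,80),ctr(100,0,0,8,50,80)],
'rest':[ctr(0,0,0,6,170,64)],'scraper':[ctr(0,0,0,30,150,40),hnd],
'frame':[ctr(0,-66,0,36,38,22),ctr(0,66,0,36,38,22),ctr(0,0,109.5,114.5,30,40),ctr(0,0,114.5,145,24,32)],
'clip':[ctr(0,0,0,10,24,60)]}
def place(P,x,y,z,yaw):
    c,s=np.cos(yaw),np.sin(yaw); return P@np.array([[c,s,0],[-s,c,0],[0,0,1]])+[x,y,z]
def render(parts,c,p):
    m=np.zeros((420,560),np.uint8)
    for P in parts: cv2.fillConvexPoly(m,cv2.convexHull((proj(place(P,*p),c)*16).round().astype(np.int32)),1,shift=4)
    return m>0
def fit(parts,masks,p0,z,w=None):
    # parts: list; masks: [(mask,cal)]
    f=lambda q:sum(1-(lambda r:(r&m).sum()/max(1,(r|m).sum()))(render(parts,c,(q[0]/100,q[1]/100,z,q[2]/10))) for m,c in masks)
    q0=np.array([p0[0]*100,p0[1]*100,p0[2]*10]); best=None
    for k in range(3):
        r=minimize(f,q0,method='Nelder-Mead',options=dict(initial_simplex=np.vstack([q0]+[q0+d*(1.5/(k+1)) for d in np.eye(3)]),xatol=.005,fatol=1e-4)); q0=r.x
    return np.array([q0[0]/100,q0[1]/100,q0[2]/10]),r.fun
E
python3 - <<'E'
from h import *
import pickle
C={n:cal(n) for n in('side','top')}; D={}
for t in ['stand','lamp','bin','rack','rail','rest','scraper','frame','clip0']:
    for n in C:
        r=ctrl.trace(t,n); D[t,n]=r
        print(t,n,[(round(d['conf'],2),int(d['mask'].sum()),np.round(d['bbox']).tolist()) for d in r][:5])
pickle.dump(D,open('tr.pkl','wb'))
S=[('stand',(228.2,312.5),(176.1,297.3)),('bin',(212.3,246.8),(183,212.1)),('rack',(250.1,381.1),(174.1,383.9)),('rest',(318.1,429.9),(255.6,453.3)),('scraper',(321,433.6),(257.5,452.5)),('crown',(193.5,307.8),(189,301.5)),('label',(259.3,216.2),(277.3,219.6)),('stapler',(303,323.8),(284.7,348.7)),('sanit',(202.6,330),(121.9,298.8)),('tape',(285.1,249.9),(292.9,274.3))]
for n,s,t in S: 
    X,e=tri([(s[::-1],C['side']),(t[::-1],C['top'])]); print(n,X.round(4),np.round(e,4))
for p in [(211.3,317.8),(204.9,292.1),(214.8,339.5),(226.3,308)]: print('clip',onz(p[::-1],C['side'],.05).round(3))
E
```

```text
stand side [(0.96, 4874, [249.0, 187.0, 373.0, 263.0])]
stand top [(0.96, 5728, [225.0, 135.0, 372.0, 218.0]), (0.45, 1342, [441.0, 226.0, 470.0, 291.0])]
lamp side [(0.57, 3606, [252.0, 144.0, 391.0, 206.0])]
lamp top [(0.64, 5616, [202.0, 106.0, 398.0, 175.0])]
bin side [(0.62, 1605, [217.0, 182.0, 272.0, 236.0])]
bin top [(0.94, 3224, [188.0, 137.0, 232.0, 228.0])]
rack side [(0.79, 1915, [361.0, 206.0, 402.0, 270.0]), (0.52, 841, [232.0, 265.0, 270.0, 302.0])]
rack top [(0.56, 2167, [368.0, 135.0, 412.0, 209.0])]
rail side [(0.87, 1762, [124.0, 140.0, 191.0, 255.0]), (0.48, 90, [289.0, 200.0, 304.0, 206.0])]
rail top [(0.92, 2776, [73.0, 197.0, 150.0, 305.0])]
rest side [(0.61, 742, [410.0, 292.0, 448.0, 353.0]), (0.28, 140, [300.0, 219.0, 324.0, 233.0])]
rest top []
scraper side [(0.73, 977, [415.0, 290.0, 448.0, 342.0]), (0.64, 817, [280.0, 182.0, 333.0, 237.0])]
scraper top [(0.97, 1327, [440.0, 228.0, 469.0, 289.0]), (0.41, 630, [253.0, 275.0, 291.0, 315.0]), (0.27, 857, [286.0, 98.0, 313.0, 138.0])]
frame side [(0.91, 820, [280.0, 184.0, 337.0, 234.0])]
frame top [(0.75, 1013, [264.0, 184.0, 334.0, 203.0])]
clip0 side [(0.65, 77, [310.0, 207.0, 320.0, 216.0]), (0.48, 108, [300.0, 222.0, 324.0, 232.0]), (0.24, 832, [282.0, 182.0, 332.0, 235.0])]
clip0 top [(0.54, 25, [304.0, 195.0, 314.0, 200.0])]
stand [ 0.6543 -0.0235 -0.0047] [0.001 0.001]
bin [0.6322 0.1942 0.0014] [0.0046 0.0046]
rack [ 0.6624 -0.2442 -0.0163] [0.0036 0.0036]
rest [ 0.4548 -0.41    0.0042] [0.0026 0.0026]
scraper [ 0.4516 -0.4152 -0.0011] [0.0026 0.0026]
crown [ 0.5935 -0.0251  0.1703] [0.0025 0.0025]
label [0.3992 0.1663 0.0118] [0.0011 0.0011]
stapler [ 0.3842 -0.1539  0.0072] [0.0031 0.0031]
sanit [ 0.795  -0.0292  0.0009] [0.0017 0.0017]
tape [0.3604 0.0352 0.0083] [0.0042 0.0042]
clip [ 0.675 -0.029  0.05 ]
clip [0.671 0.056 0.05 ]
clip [ 0.687 -0.095  0.05 ]
clip [ 0.596 -0.028  0.05 ]
```

```bash
python3 - <<'E'
from h import *
import pickle
D=pickle.load(open('tr.pkl','rb')); C={n:cal(n) for n in('side','top')}
for t in [('side','scraper'),('side','rail')]: pass
m=lambda t,n:(D[t,n][0]['mask'],C[n])
R={}
def go(k,parts,ms,p0,z=0):
    p,f=fit(parts,ms,p0,z); R[k]=(p[0],p[1],z,p[2]); print(k,p.round(4),round(np.degrees(p[2]),2),round(f,3))
go('lamp',M['lamp'],[m('lamp','side'),m('lamp','top')],(.654,-.024,0))
u=[(m('lamp',n)[0]|m('stand',n)[0]|m('frame',n)[0],C[n]) for n in C]
go('stand',M['stand']+M['lamp'],u,(.654,-.024,0))
go('bin',M['bin'],[m('bin','top')],(.632,.194,0))
go('rack',M['rack'],[m('rack','side'),m('rack','top')],(.66,-.244,0))
go('rail',M['rail'],[m('rail','side'),m('rail','top')],(.45,.38,0.1))
go('rail_b',M['rail'],[m('rail','top')],(.45,.38,0.1))
go('scraper',M['scraper'],[m('scraper','side'),m('scraper','top')],(.452,-.413,0),.006)
go('scr_top',M['scraper'],[m('scraper','top')],(.452,-.413,0),.006)
pickle.dump(R,open('R.pkl','wb'))
ims={n:cv2.imread(f'pics/{n}0.png') for n in C}
out=[]
for n,(x0,y0,w,h) in {'top':(60,100,420,205),'side':(100,120,370,240)}.items():
    I=cv2.resize(ims[n],None,fx=2,fy=2,interpolation=cv2.INTER_CUBIC)
    for k in R:
        if k in('lamp','scr_top','rail_b'):continue
        parts=M[k]+(M['lamp'] if k=='stand' else [])
        for P in parts:
            q=cv2.convexHull(((proj(place(P,*R[k]),C[n])+.5)*2).astype(np.int32)); cv2.polylines(I,[q],True,(0,255,0),1)
    out.append(I[2*y0:2*(y0+h),2*x0:2*(x0+w)][:, :740])
cv2.imwrite('pics/fit_top.png',cv2.convertScaleAbs(cv2.resize(ims['top'],None,fx=2,fy=2)[0:1,0:1]) if 0 else out[0]); cv2.imwrite('pics/fit_side.png',out[1])
E
```

```text
lamp [ 0.6494 -0.0234  0.0569] 3.26 0.237
stand [ 0.649  -0.024   0.0534] 3.06 0.185
bin [0.6367 0.1985 0.0537] 3.08 0.198
rack [ 0.6582 -0.244   0.0756] 4.33 0.618
rail [0.4619 0.3971 0.1745] 10.0 0.295
rail_b [0.4622 0.3977 0.1782] 10.21 0.13
scraper [ 0.4524 -0.4079 -0.1615] -9.25 0.211
scr_top [ 0.4518 -0.4103 -0.1716] -9.83 0.12
```

View pics/fit_top.png

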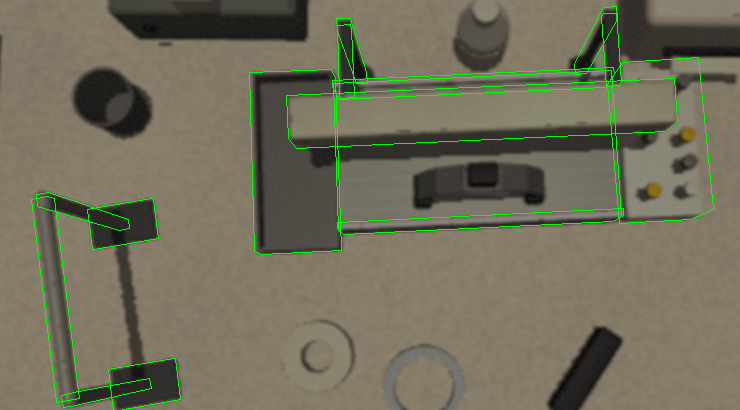

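View pics/fit_side.png

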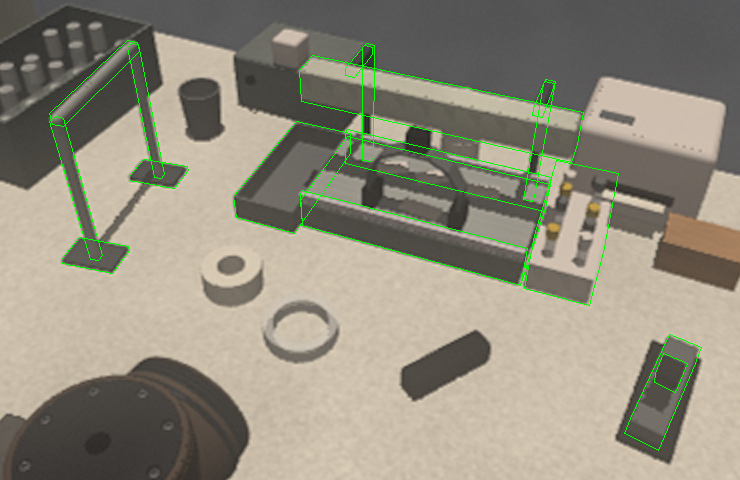

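>>> {"fn": "send_rows", "kwargs": {"increments": [[[0,0,0.3,0],[0,0,0.6,0],[0.1,-0.25,0.9,0],[0.3,-0.5,0.95,0.05],[0.5,-0.75,0.95,0.1],[0.7,-1,0.95,0.15]]]}}

```text
clock: 3.15
tool_pos: [0.3333, 0.4567, 0.4172]
orientation: [-179.9, -0.0, -4.6]
force: [0.7, 0.4, 0.7]
opening: 0.0878
gripper_force: 0.0
```

>>> {"fn": "send_rows", "kwargs": {"increments": [[[0.2,-0.25,0,0],[0.4,-0.5,0,0.03],[0.55,-0.75,0,0.06],[0.6,-1,0,0.09]]]}}

```text
clock: 3.65
tool_pos: [0.4537, 0.2563, 0.4159]
orientation: [180.0, 0.0, 3.0]
force: [0.8, -0.9, -0.9]
opening: 0.0878
gripper_force: 0.0
```

>>> {"fn": "send_rows", "kwargs": {"increments": [[[0.1,-0.25,0,0.02],[0.2,-0.5,0,0.05],[0.3,-0.75,0,0.06],[0.35,-1,0,0.07],[0.35,-1,0,0.07]]]}}

```text
clock: 4.28
tool_pos: [0.5229, 0.0553, 0.4165]
orientation: [180.0, -0.0, 8.8]
force: [0.4, 0.2, 0.8]
opening: 0.0879
gripper_force: 0.0
```

```bash
cat > wl.py <<'E'
import sys,pickle
from h import *
tag=sys.argv[1]; c=cal('wrist'); I=ctrl.snapshot('wrist'); cv2.imwrite(f'pics/{tag}.png',I[:,:,::-1])
D={'cal':c,'img':I}
for t in sys.argv[2:]:
    D[t]=ctrl.spot_point(t,'wrist'); D['m',t]=ctrl.trace(t,'wrist')
    print(t,[(np.round(d['pixel'],1).tolist(),round(d['conf'],2)) for d in D[t]][:5],[(round(d['conf'],2),int(d['mask'].sum()),np.round(d['bbox']).tolist()) for d in D['m',t]][:5])
pickle.dump(D,open(f'{tag}.pkl','wb')); print(c[1:],ctrl.get_obs()['clock'])
E
python3 wl.py w1 frame frame_crown clip0 stand
```

```text
frame [([113.2, 349.3], 0.74), ([257.5, 387.5], 0.46)] [(0.83, 3368, [288.0, 92.0, 411.0, 135.0])]
frame_crown [([119.0, 360.8], 0.82)] [(0.59, 3391, [290.0, 100.0, 414.0, 138.0])]
clip0 [([236.9, 542.9], 0.52), ([108.2, 350.6], 0.39)] []
stand [([79.4, 339.5], 0.86), ([234.1, 543.8], 0.29)] [(0.76, 16792, [222.0, 0.0, 498.0, 154.0])]
(array([0.59825935, 0.06730507, 0.57481045]), array([-1.63746876e+01, -3.05793479e-02, -8.11851134e+01])) 4.725
```

>>> {"fn": "send_rows", "kwargs": {"increments": [[[0.15,-0.2,0,-0.04],[0.3,-0.4,0,-0.07],[0.3,-0.4,0,-0.07]]]}}

```text
clock: 5.1
tool_pos: [0.5838, -0.0233, 0.4148]
orientation: [180.0, 0.1, 2.8]
force: [-0.4, -0.3, -1.0]
opening: 0.0878
gripper_force: 0.0
```

```bash
python3 wl.py w2 frame frame_crown clip0
```

```text
frame [([148.2, 283.7], 0.94)] [(0.89, 3391, [223.0, 134.0, 338.0, 176.0]), (0.6, 1932, [492.0, 202.0, 547.0, 254.0]), (0.52, 1122, [209.0, 254.0, 269.0, 294.0])]
frame_crown [([163.0, 281.9], 0.98), ([148.4, 282.1], 0.41)] [(0.93, 3324, [224.0, 136.0, 340.0, 178.0])]
clip0 [([143.2, 283.9], 0.85), ([85.8, 283.0], 0.66), ([88.0, 226.9], 0.52)] [(0.7, 487, [265.0, 133.0, 310.0, 148.0]), (0.56, 111, [229.0, 71.0, 249.0, 81.0]), (0.48, 6789, [78.0, 27.0, 178.0, 192.0]), (0.43, 1039, [208.0, 253.0, 268.0, 292.0])]
(array([ 0.66041078, -0.01910938,  0.57295696]), array([-1.65192315e+01, -6.07384874e-02, -8.71355616e+01])) 5.45
```

View pics/w2.png

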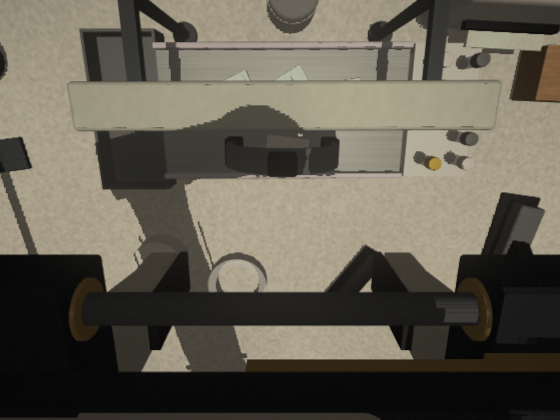

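```bash
cat >> h.py <<'E'
for s in(-1,1):
    for a,b in [((20,112),(45,104)),((45,104),(62,85)),((62,85),(71,60)),((71,60),(74,30))]:
        M['frame'].append(np.array([[x,s*p[0],p[1]+d] for x in(-15,15) for p in(a,b) for d in(-2.5,2.5)])/1000)
E
python3 - <<'E'
from h import *
import pickle
D=pickle.load(open('tr.pkl','rb')); w1=pickle.load(open('w1.pkl','rb')); w2=pickle.load(open('w2.pkl','rb')); C={n:cal(n) for n in('side','top')}
ms=[(D['frame',n][0]['mask'],C[n]) for n in C]+[(w['m','frame'][0]['mask'],w['cal']) for w in(w1,w2)]
for s in (ms,ms[:2],ms[2:],ms[1:2],ms[3:]):
    p,f=fit(M['frame'],s,(.594,-.025,.05),.05); print(p.round(4),np.degrees(p[2]).round(1),round(f/len(s),3))
X=tri([((307.8,193.5),C['side']),((301.5,189),C['top']),((360.8,119),w1['cal']),((281.9,163),w2['cal'])]); print(X)
# block edges in w2: dark mask
K=cv2.cvtColor(w2['img'],cv2.COLOR_RGB2GRAY)
print(K[140:180:2,284].tolist(), K[168,262:304].tolist())
R=pickle.load(open('R.pkl','rb'))['stand']; print('lamp pred',proj(place(M['lamp'][0],*R),w2['cal']).round(1).tolist())
E
```

```text
[ 0.5978 -0.025   0.047 ] 2.7 0.12
[ 0.5967 -0.0244  0.0265] 1.5 0.168
[ 0.5986 -0.025   0.0436] 2.5 0.061
[ 0.5967 -0.0245  0.0334] 1.9 0.101
[ 0.598  -0.0247  0.0499] 2.9 0.055
(array([ 0.59599925, -0.02413632,  0.1672368 ]), [np.float64(0.0024500036884720763), np.float64(0.0035604440337895613), np.float64(0.001921164578407513), np.float64(0.0007297137244069392)])
[79, 78, 77, 77, 52, 45, 29, 29, 30, 30, 32, 30, 31, 32, 32, 32, 32, 35, 47, 127] [45, 45, 45, 45, 44, 37, 31, 31, 32, 33, 32, 32, 32, 33, 32, 30, 32, 31, 32, 33, 33, 32, 32, 33, 33, 32, 34, 32, 33, 33, 32, 32, 33, 32, 33, 40, 48, 47, 47, 48, 46, 53]
lamp pred [[468.3, 125.8], [496.4, 129.1], [99.3, 127.1], [72.4, 130.6], [474.5, 81.8], [504.7, 78.4], [93.1, 83.1], [64.1, 79.9]]
```

>>> {"fn": "send_rows", "kwargs": {"increments": [[[0.07,-0.007,-0.25,0],[0.07,-0.007,-0.5,0],[0.07,-0.007,-0.75,0],[0.07,-0.007,-1,0],[0.07,-0.007,-1,0]]]}}

```text
clock: 6.08
tool_pos: [0.5941, -0.023, 0.2132]
orientation: [180.0, 0.4, 3.0]
force: [0.9, -1.3, 0.7]
opening: 0.0876
gripper_force: 0.0
```

```bash
python3 wl.py w3 frame frame_crown; python3 - <<'E'
from h import *
print(ctrl.get_obs()['tool_pos'],proj([[.597,-.025,.1945],[.585,-.041,.195],[.609,-.009,.195]],cal('wrist')))
E
```

```text
frame [([357.8, 380.7], 0.6)] [(0.75, 10324, [184.0, 186.0, 378.0, 267.0])]
frame_crown [([227.9, 281.9], 0.72)] [(0.58, 1907, [176.0, 325.0, 258.0, 372.0]), (0.57, 10223, [187.0, 188.0, 382.0, 266.0])]
(array([ 0.67138146, -0.01843611,  0.37097902]), array([-1.67787596e+01, -6.32172889e-02, -8.69362918e+01])) 6.325
[ 0.597964   -0.02279858  0.21908732] [[284.55557431 252.44519947]
 [312.0946982  274.25042124]
 [256.02162274 230.56136735]]
```

View pics/w3.png

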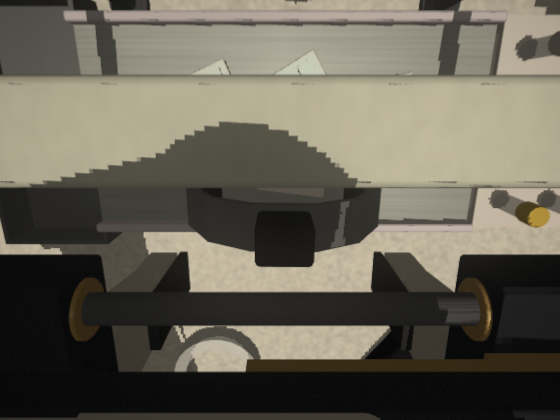

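>>> {"fn": "send_rows", "kwargs": {"increments": [[[0.005,-0.007,-0.08,0],[0.005,-0.007,-0.16,0],[0.005,-0.007,-0.24,0],[0.005,-0.007,-0.24,0],[0.005,-0.007,-0.24,0]]]}}

```text
clock: 6.95
tool_pos: [0.5978, -0.0246, 0.1684]
orientation: [180.0, 0.0, 3.0]
force: [0.4, 0.4, -0.1]
opening: 0.0879
gripper_force: 0.0
```

>>> {"fn": "send_rows", "kwargs": {"increments": [[[0,0,0,0],[0,0,0,0],[0,0,0,0],[0,0,0,0],[0,0,0,0]]], "jaw": 0}}

```text
clock: 7.58
tool_pos: [0.5976, -0.0245, 0.1683]
orientation: [-180.0, -0.0, 3.0]
force: [0.1, 0.5, -0.3]
opening: 0.0433
gripper_force: 0.0
```

>>> {"fn": "send_rows", "kwargs": {"increments": [[[0,0,0,0],[0,0,0,0],[0,0,0,0],[0,0,0.1,0],[0,0,0.3,0],[0,0,0.55,0],[0,0,0.8,0],[0,0,1,0],[0,0,1,0]]]}}

```text
clock: 8.7
tool_pos: [0.5987, -0.0245, 0.3719]
orientation: [-180.0, -0.3, 3.0]
force: [-0.4, 0.9, -1.2]
opening: 0.032
gripper_force: 30.0
```

>>> {"fn": "send_rows", "kwargs": {"increments": [[[-0.02,0.1,0.2,0],[-0.08,0.25,0.2,0.02],[-0.15,0.45,0.2,0.04],[-0.22,0.65,0.2,0.06],[-0.28,0.85,0.2,0.085],[-0.33,1,0.2,0.085]]]}}

```text
clock: 9.45
tool_pos: [0.5305, 0.177, 0.4069]
orientation: [180.0, 0.1, 10.4]
force: [0.6, -0.4, -1.2]
opening: 0.0321
gripper_force: 30.0
```

>>> {"fn": "send_rows", "kwargs": {"increments": [[[-0.07,0.2,0,0],[-0.14,0.4,0,0],[-0.21,0.6,0,0],[-0.28,0.8,0,0],[-0.33,1,0,0],[-0.35,1,0,0],[-0.35,1.0,0,0]]]}}

```text
clock: 10.32
tool_pos: [0.4611, 0.3753, 0.4073]
orientation: [179.9, 0.1, 10.3]
force: [-0.3, -0.3, -1.7]
opening: 0.0317
gripper_force: 30.0
```

```bash
python3 wl.py w4 rail frame; python3 - <<'E'
from h import *
import pickle
R=pickle.load(open('R.pkl','rb'))['rail']; c=cal('wrist'); print(ctrl.get_obs()['tool_pos'])
I=cv2.imread('pics/w4.png')
for P in M['rail']: cv2.polylines(I,[cv2.convexHull(proj(place(P,*R),c).astype(np.int32))],True,(0,255,0),1)
cv2.imwrite('pics/w4o.png',I)
E
```

```text
rail [] [(0.71, 5351, [238.0, 57.0, 296.0, 233.0])]
frame [] [(0.9, 11918, [166.0, 179.0, 396.0, 291.0])]
(array([0.53638248, 0.38950056, 0.56553352]), array([-1.64606667e+01, -7.62299792e-02, -7.96220206e+01])) 10.575
[0.46190487 0.3746618  0.40851193]
```

View pics/w4o.png

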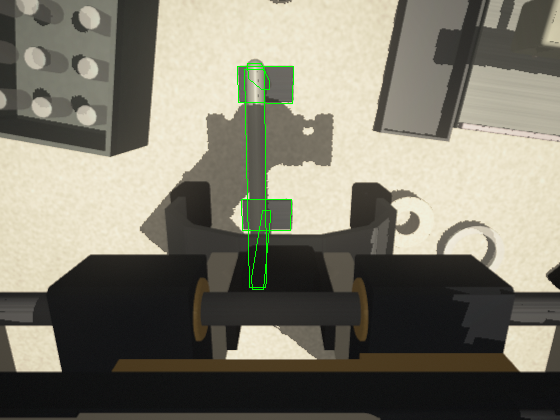

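>>> {"fn": "send_rows", "kwargs": {"increments": [[[0,0.11,0,0],[0,0.11,0,0],[0,0.11,-0.2,0],[0,0.11,-0.4,0],[0,0.11,-0.6,0],[0,0.11,-0.7,0],[0,0.11,-0.74,0],[0,0.11,-0.745,0],[0,0.11,-0.745,0]]]}}

```text
clock: 11.7
tool_pos: [0.462, 0.3979, 0.2604]
orientation: [-179.9, -0.1, 10.3]
force: [0.4, -0.6, -1.2]
opening: 0.0321
gripper_force: 30.0
```

Still about 2 mm above; lower gently, then open.

>>> {"fn": "send_rows", "kwargs": {"increments": [[[0,0,-0.01,0],[0,0,-0.02,0],[0,0,-0.02,0]]]}}

```text
clock: 12.08
tool_pos: [0.4618, 0.3977, 0.2566]
orientation: [-179.9, -0.1, 10.3]
force: [-3.6, -1.0, 4.2]
opening: 0.0318
gripper_force: 30.0
```

>>> {"fn": "send_rows", "kwargs": {"increments": [[[0,0,0,0],[0,0,0,0],[0,0,0,0],[0,0,0,0],[0,0,0,0],[0,0,0.05,0],[0,0,0.2,0],[0,0,0.5,0],[0,0,0.8,0]]], "jaw": 1}}

```text
clock: 13.2
tool_pos: [0.4614, 0.3971, 0.4179]
orientation: [180.0, -0.0, 10.3]
force: [0.3, 2.1, 0.1]
opening: 0.0874
gripper_force: 0.0
```

```bash
python3 - <<'E'
from h import *
import pickle
C={n:cal(n) for n in('side','top')}
for n in C: cv2.imwrite(f'pics/{n}1.png',ctrl.snapshot(n)[:,:,::-1])
s=[(n,ctrl.spot_point('frame_crown',n)) for n in C]; print(s)
X=tri([(d[0]['pixel'][::-1],C[n]) for n,d in s if d]) ; print(X)
E
```

```text
[('side', [{'pixel': [156.9, 147.3], 'conf': 0.94}, {'pixel': [318.6, 432.8], 'conf': 0.21}]), ('top', [{'pixel': [250.6, 88.4], 'conf': 0.67}])]
(array([0.45711343, 0.39111096, 0.25270241]), [np.float64(0.0016441993305688462), np.float64(0.0016441993305687137)])
```

View pics/side1.png

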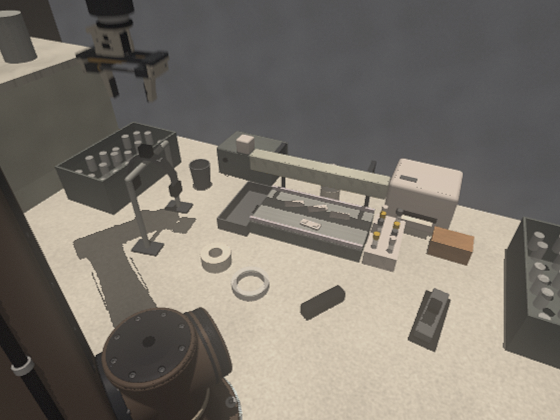

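```bash
python3 - <<'E'
from h import *
import pickle
C={n:cal(n) for n in('side','top')}; o=ctrl.get_obs(); pickle.dump(o,open('o1.pkl','wb'))
R=pickle.load(open('R.pkl','rb'))['stand']
r=ctrl.spot_point('clip0','side'); t=ctrl.trace('clip0','side'); b=ctrl.trace('lamp','side')
for d in r:
    X=onz(d['pixel'][::-1],C['side'],.05); q=place(X-[R[0],R[1],0],0,0,0,-R[3])[0]; print(round(d['conf'],2),X.round(3),(q*1000).round())
print([(round(d['conf'],2),int(d['mask'].sum()),d['bbox']) for d in t])
E
```

```text
0.63 [ 0.684 -0.037  0.05 ] 34.0
0.57 [ 0.599 -0.033  0.05 ] -51.0
0.57 [ 0.673 -0.089  0.05 ] 20.0
0.4 [0.67  0.049 0.05 ] 24.0
[(0.61, 121, [311.4, 205.5, 326.4, 213.0]), (0.6, 143, [299.1, 220.5, 322.3, 233.6]), (0.46, 106, [283.9, 202.1, 300.3, 208.7]), (0.4, 152, [330.5, 211.9, 349.5, 219.0])]
```

>>> {"fn": "send_rows", "kwargs": {"increments": [[[0,-0.25,0,-0.02],[0,-0.5,0,-0.05],[0,-0.75,0,-0.07],[0,-1,0,-0.09]]]}}

```text
clock: 14.05
tool_pos: [0.461, 0.1957, 0.4143]
orientation: [179.9, 0.1, 2.5]
force: [1.1, -0.7, 0.4]
opening: 0.0875
gripper_force: 0.0
```

>>> {"fn": "send_rows", "kwargs": {"increments": [[[0,-0.25,0,-0.02],[0,-0.5,0,-0.05],[0,-0.75,0,-0.07],[0,-1,0,-0.09]]]}}

```text
clock: 14.55
tool_pos: [0.4609, -0.0042, 0.4146]
orientation: [180.0, 0.1, -5.2]
force: [0.2, -0.1, -0.1]
opening: 0.0877
gripper_force: 0.0
```

>>> {"fn": "send_rows", "kwargs": {"increments": [[[0,-0.25,0,-0.02],[0,-0.5,0,-0.05],[0,-0.75,0,-0.05],[0,-1,0,-0.05]]]}}

```text
clock: 15.05
tool_pos: [0.4609, -0.2042, 0.4145]
orientation: [180.0, 0.1, -9.5]
force: [1.0, 0.3, 0.3]
opening: 0.0876
gripper_force: 0.0
```

>>> {"fn": "send_rows", "kwargs": {"increments": [[[-0.1,-0.25,0,0],[-0.2,-0.5,0,0],[-0.3,-0.75,0,0],[-0.35,-0.85,0,0],[-0.35,-0.85,0,0]]]}}

```text
clock: 15.68
tool_pos: [0.3905, -0.3737, 0.4139]
orientation: [-180.0, 0.2, -9.6]
force: [0.3, 0.4, -0.0]
opening: 0.0877
gripper_force: 0.0
```

```bash
python3 -c "
from plant import ctrl; o=ctrl.get_obs(); print(o['tool_pos'],o['orientation'],o['joint_pos'])"; python3 wl.py w5 scraper rest
```

```text
[ 0.39045231 -0.37367642  0.41392885] [-1.79964382e+02  1.52829388e-01 -9.62820355e+00] [-2.29552523e+01  4.07561839e+00  3.22132887e+00  5.69729435e-04
 -8.93026345e+01  1.03326994e+02]
scraper [([112.8, 297.0], 0.59)] [(0.73, 2993, [282.0, 55.0, 313.0, 162.0])]
rest [([106.3, 297.0], 0.91)] [(0.77, 2219, [272.0, 45.0, 322.0, 168.0])]
(array([ 0.46612425, -0.38624032,  0.57204445]), array([-1.65322538e+01,  1.10826093e-02, -9.95922694e+01])) 15.925
```

```bash
python3 - <<'E'
from h import *
import pickle
C={n:cal(n) for n in('side','top')}; w=pickle.load(open('w5.pkl','rb')); c=w['cal']
for n in C: cv2.imwrite(f'pics/{n}2.png',ctrl.snapshot(n)[:,:,::-1])
D=pickle.load(open('tr.pkl','rb'))
ms=w['m','scraper'][0]['mask']; mr=w['m','rest'][0]['mask']|ms
p0=(.452,-.41,-.17)
for tag,s in (('w',[(ms,c)]),('w+top',[(ms,c),(D['scraper','top'][0]['mask'],C['top'])])):
    p,f=fit(M['scraper'],s,p0,.006); print('scraper',tag,p.round(4),np.degrees(p[2]).round(1),round(f,3))
pr,f=fit(M['rest'],[(mr,c)],p0,0); print('rest',pr.round(4),np.degrees(pr[2]).round(1),round(f,3))
o1=pickle.load(open('o1.pkl','rb')); o2=ctrl.get_obs()
def ov(fn,o,c,ctr_,w_,h_,f,objs):
    I=cv2.resize(cv2.imread(fn),None,fx=f,fy=f,interpolation=cv2.INTER_CUBIC)
    for P in objs: cv2.polylines(I,[cv2.convexHull(((proj(P,c)+.5)*f).astype(np.int32))],True,(0,255,0),1)
    x,y=[int(v*f) for v in ctr_]; return I[max(0,y-h_//2):,max(0,x-w_//2):][:h_,:w_]
def grip(o):
    T=Rm(o['orientation']); B=np.array([[x,y,z] for x in(-.039,.039) for y in(-.0965,.0965) for z in(-.0658,-.0662)]); return [B@T.T+o['tool_pos'],np.array([[0,y,0] for y in(-.044,.044)])@T.T+o['tool_pos']]
S=(.0);A=ov('pics/side1.png',o1,C['side'],(125,60),400,300,4,grip(o1))
T=proj(o2['tool_pos'],C['top'])[0]; B=ov('pics/top2.png',o2,C['top'],T,400,300,3,grip(o2))
E_=ov('pics/w5.png',o2,c,(297,110),400,300,2.5,[place(P,p[0],p[1],.006,p[2]) for P in M['scraper']]+[place(P,pr[0],pr[1],0,pr[2]) for P in M['rest']])
R=pickle.load(open('R.pkl','rb'))['stand']
F=ov('pics/side1.png',o1,C['side'],(318,210),400,300,3.2,[])
cv2.imwrite('pics/comp.png',np.vstack([np.hstack([A,B]),np.hstack([E_,F])]))
E
```

```text
scraper w [ 0.4518 -0.409  -0.1651] -9.5 0.045
scraper w+top [ 0.4518 -0.4087 -0.1448] -8.3 0.175
rest [ 0.4545 -0.4095 -0.0954] -5.5 0.024Traceback (most recent call last):
  File "<stdin>", line 23, in <module>
    return _nx.concatenate(arrs, 0, dtype=dtype, casting=casting)
           ~~~~~~~~~~~~~~~^^^^^^^^^^^^^^^^^^^^^^^^^^^^^^^^^^^^^^^
ValueError: all the input array dimensions except for the concatenation axis must match exactly, but along dimension 1, the array at index 0 has size 712 and the array at index 1 has size 800
```

```bash
python3 - <<'E'
from h import *
import pickle
C={n:cal(n) for n in('side','top')}; w=pickle.load(open('w5.pkl','rb')); c=w['cal']
p=(.4518,-.409,-.165); pr=(.4545,-.4095,-.0954)
o1=pickle.load(open('o1.pkl','rb')); o2=ctrl.get_obs()
def ov(fn,c,ct,f,objs):
    I=cv2.copyMakeBorder(cv2.imread(fn),200,200,200,200,cv2.BORDER_CONSTANT)
    I=cv2.resize(I,None,fx=f,fy=f,interpolation=cv2.INTER_CUBIC)
    for P in objs: cv2.polylines(I,[cv2.convexHull(((proj(P,c)+200.5)*f).astype(np.int32))],True,(0,255,0),1)
    x,y=[int((v+200)*f) for v in ct]; return I[y-150:y+150,x-200:x+200]
def grip(o):
    T=Rm(o['orientation']); B=np.array([[x,y,z] for x in(-.039,.039) for y in(-.0965,.0965) for z in(-.0658,-.0662)]); return [B@T.T+o['tool_pos'],np.array([[0,y,0] for y in(-.044,.044)])@T.T+o['tool_pos']]
A=ov('pics/side1.png',C['side'],(125,60),3.6,grip(o1))
B=ov('pics/side2.png',C['side'],proj(o2['tool_pos'],C['side'])[0]-[0,20],2.5,grip(o2))
E_=ov('pics/w5.png',c,(297,110),2.3,[place(P,p[0],p[1],.006,p[2]) for P in M['scraper']]+[place(P,pr[0],pr[1],0,pr[2]) for P in M['rest']])
F=ov('pics/side1.png',C['side'],(318,210),3.2,[])
cv2.imwrite('pics/comp.png',np.vstack([np.hstack([A,B]),np.hstack([E_,F])]))
E
```

```text
(no output)
```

View pics/comp.png

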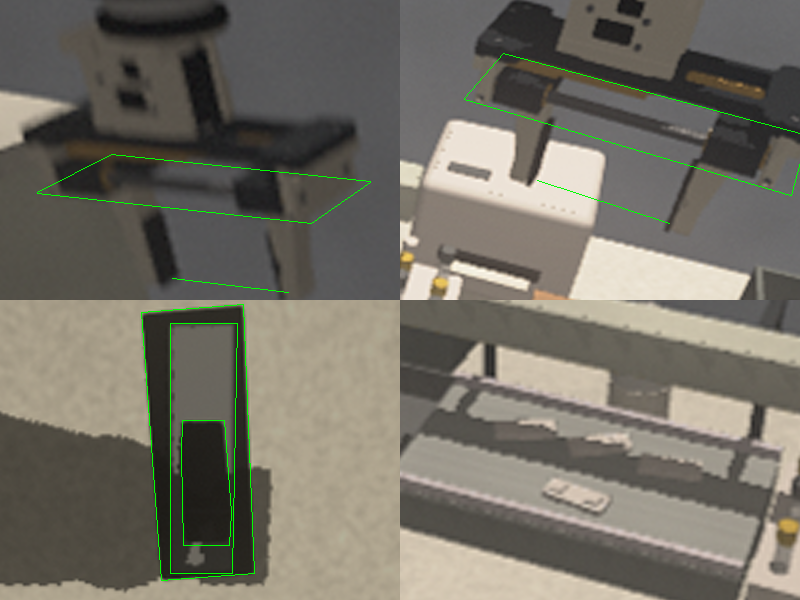

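```bash
python3 - <<'E'
from h import *
import pickle
R=np.array(pickle.load(open('R.pkl','rb'))['stand'])
for tag,cols in(('w1',(300,380,450)),('w2',(190,215,350,400,450)),('w3',(20,120,160,400,450,500))):
    w=pickle.load(open(tag+'.pkl','rb')); c=w['cal']; G=cv2.cvtColor(w['img'],cv2.COLOR_RGB2GRAY).astype(float); G=cv2.GaussianBlur(G,(1,5),0) if 0 else G
    for z,xs,name in((.225,-.012,'front'),(.225,.033,'back'),(.064,-.086,'lipF')):
        out=[]
        for u in cols:
            # predicted row
            ys=np.linspace(-.2,.2,401); q=proj(place(np.c_[np.full(401,xs),ys,np.full(401,z)],*[R[0],R[1],0,R[3]]),c); v=np.interp(u,*(q[np.argsort(q[:,0])].T))
            v0=int(round(v)); lo=max(1,v0-10); col=G[lo:v0+11,u]; 
            if len(col)<8: continue
            d=np.abs(np.diff(col)); k=d.argmax(); ve=lo+k+.5
            X=onz((u,ve),c,z); s=place(X-[R[0],R[1],0],0,0,0,-R[3]); s=np.ravel(s); out.append((u,round(v-ve,1),round(s[0]*1000,1),int(d[k])))
        print(tag,name,out)
E
```

```text
w1 front [(300, np.float64(-8.8), np.float64(-19.4), 73), (380, np.float64(-9.1), np.float64(-19.8), 67), (450, np.float64(-8.6), np.float64(-19.3), 56)]
w1 back [(300, np.float64(8.4), np.float64(39.5), 64), (380, np.float64(8.4), np.float64(39.5), 45), (450, np.float64(7.3), np.float64(38.7), 55)]
w1 lipF [(300, np.float64(5.6), np.float64(-78.4), 42), (380, np.float64(3.8), np.float64(-80.8), 48), (450, np.float64(1.0), np.float64(-84.7), 53)]
w2 front [(190, np.float64(3.7), np.float64(-8.6), 36), (215, np.float64(9.6), np.float64(-3.2), 31), (350, np.float64(-0.9), np.float64(-12.8), 22), (400, np.float64(1.0), np.float64(-11.1), 37), (450, np.float64(0.8), np.float64(-11.3), 40)]
w2 back [(190, np.float64(0.0), np.float64(33.0), 19), (215, np.float64(-0.1), np.float64(32.9), 23), (350, np.float64(0.4), np.float64(33.4), 35), (400, np.float64(-0.7), np.float64(32.4), 30), (450, np.float64(-0.9), np.float64(32.2), 43)]
w2 lipF [(190, np.float64(-8.2), np.float64(-97.9), 49), (215, np.float64(-3.3), np.float64(-90.8), 49), (350, np.float64(2.2), np.float64(-82.7), 65), (400, np.fl
[... 253 characters left out ...]
, np.float64(-10.9), 39), (450, np.float64(2.5), np.float64(-10.9), 38), (500, np.float64(-0.5), np.float64(-12.2), 55)]
w3 back [(20, np.float64(-2.2), np.float64(32.2), 20), (120, np.float64(-0.2), np.float64(32.9), 18), (160, np.float64(-1.2), np.float64(32.6), 22), (400, np.float64(-9.1), np.float64(29.7), 17), (450, np.float64(-2.1), np.float64(32.2), 23), (500, np.float64(-1.1), np.float64(32.6), 34)]
w3 lipF [(20, np.float64(3.4), np.float64(-82.8), 2), (120, np.float64(-3.7), np.float64(-89.5), 24), (160, np.float64(-3.7), np.float64(-89.5), 77), (400, np.float64(8.3), np.float64(-78.1), 47), (450, np.float64(4.3), np.float64(-81.9), 47), (500, np.float64(1.2), np.float64(-84.8), 4)]
```

>>> {"fn": "send_rows", "kwargs": {"increments": [[[0.07,-0.14,-0.25,0],[0.07,-0.14,-0.5,0],[0.07,-0.14,-0.75,0],[0.07,-0.14,-1,0],[0.07,-0.14,-1,0],[0.07,-0.14,-1,0]]]}}

```text
clock: 16.77
tool_pos: [0.4067, -0.4012, 0.2175]
orientation: [179.9, -0.1, -9.4]
force: [0.3, 0.0, 0.8]
opening: 0.0874
gripper_force: 0.0
```

```bash
python3 wl.py w6 scraper rest; python3 - <<'E'
from h import *
import pickle
w=pickle.load(open('w6.pkl','rb')); c=w['cal']; print(ctrl.get_obs()['tool_pos'])
ms=w['m','scraper'][0]['mask'].copy(); w5=pickle.load(open('w5.pkl','rb'))
lim=int(w['m','scraper'][0]['bbox'][3])-1; ms=ms.copy()
# render only visible rows
import h
r0=h.render
for s in ([(ms,c)],[(ms,c),(w5['m','scraper'][0]['mask'],w5['cal'])]):
    h.render=lambda P,cc,p:(lambda m:(m.__setitem__((slice(lim,None),slice(None)),False),m)[1] if cc is c else m)(r0(P,cc,p))
    p,f=fit(M['scraper'],s,(.4518,-.409,-.16),.006); print(p.round(4),np.degrees(p[2]).round(1),f,lim)
E
```

```text
scraper [([137.7, 283.1], 0.59)] [(0.78, 7111, [255.0, 53.0, 303.0, 215.0]), (0.34, 2785, [32.0, 186.0, 91.0, 255.0])]
rest [] [(0.84, 3973, [242.0, 39.0, 315.0, 220.0])]
(array([ 0.48178012, -0.41294002,  0.37600003]), array([-16.26725052,  -0.11680178, -99.3730233 ])) 17.025
[ 0.40625485 -0.40091349  0.21701613]
[ 0.4517 -0.4091 -0.1503] -8.6 0.037696768848384465 213
[ 0.452  -0.4087 -0.1459] -8.4 0.09215731844324693 213
```

>>> {"fn": "send_rows", "kwargs": {"increments": [[[-0.0075,-0.005,-0.2,0.012],[-0.0075,-0.005,-0.4,0.012],[-0.0075,-0.005,-0.6,0.012],[-0.0075,-0.005,-0.7,0.012],[-0.0075,-0.005,-0.71,0.012],[-0.0075,-0.005,-0.71,0.012]]]}}

```text
clock: 17.77
tool_pos: [0.4048, -0.402, 0.0745]
orientation: [180.0, -0.1, -8.4]
force: [0.2, 0.5, 0.5]
opening: 0.0876
gripper_force: 0.0
```

>>> {"fn": "send_rows", "kwargs": {"increments": [[[0,0,0,0],[0,0,0,0],[0,0,0,0],[0,0,0,0],[0,0,0,0],[0,0,0,0],[0,0,0,0],[0,0,0,0],[0,0,0,0]]], "jaw": 0}}

```text
clock: 18.9
tool_pos: [0.404, -0.4016, 0.0733]
orientation: [180.0, 0.0, -8.4]
force: [0.8, 0.0, -0.1]
opening: 0.0253
gripper_force: 30.0
```

>>> {"fn": "send_rows", "kwargs": {"increments": [[[0,0,0.03,0],[0,0,0.08,0],[0,0,0.2,0],[0,0,0.35,0],[0,0,0.5,0],[0,0,0.67,0],[0,0,0.67,0],[0,0,0.67,0]]]}}

```text
clock: 19.9
tool_pos: [0.4036, -0.4011, 0.207]
orientation: [-180.0, 0.0, -8.5]
force: [-0.4, 0.8, -3.2]
opening: 0.0253
gripper_force: 30.0
```

```bash
python3 wl.py w7 scraper; python3 - <<'E'
from h import *
import pickle
C={n:cal(n) for n in('side','top')}
ms=[]
for n in C:
    ctrl.snapshot(n); r=ctrl.trace('scraper',n); print(n,[(round(d['conf'],2),int(d['mask'].sum()),np.round(d['bbox']).tolist()) for d in r])
    if r: ms.append((r[0]['mask'],C[n],n))
w=pickle.load(open('w7.pkl','rb')); mw=w['m','scraper'][0]['mask'] if w['m','scraper'] else None
o=ctrl.get_obs(); tp=o['tool_pos']; print(tp,o['orientation'],o['force'],o['moment'])
yaw=np.radians(o['orientation'][2])
# pitch fit: scraper rotates about grasp point (-.0475,0,.0863)
g=np.array([-.0475,0,.0861]); G=tp+[0,0,.0188]
def parts(pt,dx=0,dy=0): 
    Rp=Ro.from_euler('zy',[yaw,pt]).as_matrix() if 0 else Ro.from_euler('z',yaw).as_matrix()@Ro.from_euler('y',pt).as_matrix()
    return [(P-g-[dx,dy,0])@Rp.T+G for P in M['scraper']]
for nm,m,c in [('wrist',mw,w['cal'])]+[(n,m,c) for m,c,n in ms]:
    b=[]
    for pt in np.radians(np.arange(-4,41,2)):
        r=np.zeros((420,560),np.uint8)
        for P in parts(pt): cv2.fillConvexPoly(r,cv2.convexHull(proj(P,c).round().astype(np.int32)),1)
        r=r>0
        if nm=='wrist': r[np.where(m.any(1))[0].max():]=0
        b.append(round((r&m).sum()/(r|m).sum(),2))
    print(nm,b)
E
```

```text
scraper [([155.1, 280.2], 0.96)] [(0.69, 20477, [240.0, 9.0, 324.0, 290.0])]
(array([ 0.47914654, -0.41203445,  0.36530389]), array([-1.63957782e+01,  1.67349407e-02, -9.84167177e+01])) 20.05
side [(0.77, 905, [429.0, 258.0, 460.0, 307.0]), (0.32, 114, [284.0, 202.0, 302.0, 208.0])]
top []
[ 0.40382421 -0.40144842  0.206675  ] [-1.79980209e+02  6.53455996e-02 -8.44027809e+00] [ 0.43132623  0.60081079 -3.01944444] [-0.02961628  0.07801149 -0.03151437]
wrist [np.float64(0.91), np.float64(0.92), np.float64(0.95), np.float64(0.96), np.float64(0.94), np.float64(0.91), np.float64(0.88), np.float64(0.85), np.float64(0.82), np.float64(0.8), np.float64(0.77), np.float64(0.74), np.float64(0.71), np.float64(0.69), np.float64(0.66), np.float64(0.64), np.float64(0.61), np.float64(0.59), np.float64(0.57), np.float64(0.54), np.float64(0.52), np.float64(0.5), np.float64(0.48)]
side [np.float64(0.66), np.float64(0.68), np.float64(0.72), np.float64(0.74), np.float64(0.78), np.float64(0.78), np.float64(0.76), np.float64(0.77), np.float64(0.78), np.float64(0.77), np.float64(0.76), np.float64(0.77), np.float64(0.77), np.float64(0.78), np.float64(0.77), np.float64(0.78), np.float64(0.78), np.float64(0.77), np.float64(0.75), np.float64(0.74), np.float64(0.73), np.float64(0.73), np.float64(0.72)]
```

>>> {"fn": "send_rows", "kwargs": {"increments": [[[0.02,0.15,0,0.02],[0.08,0.4,0,0.06],[0.14,0.65,0,0.1],[0.19,0.85,0,0.134],[0.22,1,0,0.134]]]}}

```text
clock: 20.88
tool_pos: [0.4483, -0.1999, 0.2073]
orientation: [-180.0, -0.0, 3.2]
force: [1.1, -0.1, -3.0]
opening: 0.0251
gripper_force: 30.0
```

>>> {"fn": "send_rows", "kwargs": {"increments": [[[0.03,0.1,0,0],[0.055,0.135,0,0],[0.055,0.135,-0.1,0],[0.055,0.135,-0.25,0],[0.055,0.135,-0.3,0],[0.055,0.135,-0.34,0],[0.055,0.135,-0.34,0],[0.055,0.135,-0.34,0]]]}}

```text
clock: 21.88
tool_pos: [0.4596, -0.1747, 0.1401]
orientation: [180.0, -0.1, 3.1]
force: [-0.8, -0.5, -3.5]
opening: 0.0252
gripper_force: 30.0
```

>>> {"fn": "send_rows", "kwargs": {"increments": [[[0,0,-0.02,0],[0,0,-0.03,0],[0,0,-0.035,0],[0,0,-0.035,0]]]}}

```text
clock: 22.38
tool_pos: [0.4591, -0.1746, 0.1323]
orientation: [180.0, 0.0, 3.1]
force: [-0.6, -0.1, -0.9]
opening: 0.0254
gripper_force: 30.0
```

>>> {"fn": "send_rows", "kwargs": {"increments": [[[0,0,-0.01,0],[0,0,-0.015,0],[0,0,-0.015,0]]]}}

```text
clock: 22.75
tool_pos: [0.4588, -0.1746, 0.1293]
orientation: [180.0, 0.0, 3.1]
force: [-3.7, -1.0, 2.0]
opening: 0.0253
gripper_force: 30.0
```

>>> {"fn": "send_rows", "kwargs": {"increments": [[[0,0,-0.01,0],[0,0,-0.015,0],[0,0,-0.015,0]]]}}

```text
clock: 23.12
tool_pos: [0.4585, -0.1747, 0.1263]
orientation: [180.0, 0.1, 3.1]
force: [-4.8, -0.5, 4.8]
opening: 0.0255
gripper_force: 30.0
```

>>> {"fn": "send_rows", "kwargs": {"increments": [[[0,0,0.04,0],[0,0,0.075,0],[0,0,0.075,0]]]}}

```text
clock: 23.5
tool_pos: [0.4597, -0.1745, 0.142]
orientation: [180.0, -0.1, 3.1]
force: [-0.2, -0.1, -2.7]
opening: 0.0249
gripper_force: 30.0
```

```bash
python3 wl.py w8 scraper clip0; cat > pit.py <<'E'
import sys,pickle
from h import *
from scipy.optimize import minimize
o=ctrl.get_obs(); G=np.array(o['tool_pos'])+[0,0,.0188]; yaw=np.radians(o['orientation'][2]); print(o['tool_pos'],o['orientation'])
w=pickle.load(open(sys.argv[1]+'.pkl','rb')); m=w['m','scraper'][0]['mask']; c=w['cal']; lim=np.where(m.any(1))[0].max()
def f(q,pt):
    g=np.array([-.0484+q[0]/1e3,q[1]/1e3,.0861]); Rp=Ro.from_euler('z',yaw+q[2]/50).as_matrix()@Ro.from_euler('y',np.radians(pt)).as_matrix()
    r=np.zeros((420,560),np.uint8)
    for P in M['scraper']: cv2.fillConvexPoly(r,cv2.convexHull((proj((P-g)@Rp.T+G,c)*16).round().astype(np.int32)),1,shift=4)
    r=r>0; r[lim:]=0; return 1-(r&m).sum()/(r|m).sum()
for pt in range(-5,6,1):
    r=minimize(f,[0,0,0],args=(pt,),method='Nelder-Mead',options=dict(initial_simplex=[[0,0,0],[3,0,0],[0,3,0],[0,0,2]])); print(pt,r.x.round(1),round(r.fun,4),round(f([0,0,0],pt),4))
E
python3 pit.py w8
```

```text
scraper [([155.9, 280.1], 0.56)] [(0.71, 20623, [240.0, 7.0, 323.0, 291.0]), (0.44, 16835, [0.0, 0.0, 331.0, 64.0])]
clip0 [] []
(array([ 0.53570805, -0.17006   ,  0.30040507]), array([-1.62914535e+01, -1.71227311e-02, -8.68782181e+01])) 23.75
[ 0.45884362 -0.17452033  0.14101944] [-1.79995180e+02  3.04190777e-02  3.07091395e+00]
-5 [-2.2 -0.2  0.1] 0.0826 0.0846
-4 [-1.7 -0.2 -0. ] 0.0778 0.0797
-3 [ 5.3 -0.3 -0.4] 0.0427 0.0749
-2 [ 3.9 -0.3 -0.2] 0.0381 0.0703
-1 [ 2.5 -0.4 -0.4] 0.0329 0.0547
0 [ 1.  -0.3 -0.2] 0.0277 0.0391
1 [-0.4  0.2 -0. ] 0.0257 0.0297
2 [-2.2  0.3 -0. ] 0.0227 0.04
3 [-3.2  0.2 -0.1] 0.0214 0.05
4 [-4.5 -0.1 -0.2] 0.0321 0.0648
5 [-6.6 -0.1 -0.2] 0.0386 0.0756
```

>>> {"fn": "send_rows", "kwargs": {"increments": [[[0.1,0.005,0,0],[0.25,0.013,0,0],[0.4,0.021,0,0],[0.55,0.029,0,0],[0.65,0.035,0,0],[0.7,0.037,0,0],[0.718,0.0385,0,0],[0.718,0.0385,0,0],[0.718,0.0385,0,0]]]}}

```text
clock: 24.88
tool_pos: [0.6022, -0.1669, 0.1415]
orientation: [-180.0, -0.0, 3.1]
force: [-0.3, -0.4, -2.9]
opening: 0.0254
gripper_force: 30.0
```

```bash
cat > st.py <<'E'
from h import *
import pickle
R=pickle.load(open('R.pkl','rb'))['stand']; o=ctrl.get_obs(); t=np.array(o['tool_pos'])
q=np.ravel(place(t-[R[0],R[1],0],0,0,0,-R[3])); print('stand',(q*1000).round(1),t.round(4),np.round(o['orientation'],2),np.round(o['force'],1),o['clock'])
E
python3 st.py
```

```text
stand [ -54.4 -140.2  141.5] [ 0.6022 -0.1669  0.1415] [-1.7999e+02 -1.0000e-02  3.0700e+00] [-0.3 -0.4 -2.9] 24.875
```

>>> {"fn": "send_rows", "kwargs": {"increments": [[[0.006,0,0,0],[0.006,0,-0.03,0],[0.006,0,-0.05,0],[0.006,0,-0.07,0],[0.006,0,-0.09,0],[0.006,0,-0.09,0]]]}}

```text
clock: 25.62
tool_pos: [0.6036, -0.1668, 0.1228]
orientation: [-180.0, 0.0, 3.1]
force: [0.2, -0.6, -2.6]
opening: 0.0249
gripper_force: 30.0
```

>>> {"fn": "send_rows", "kwargs": {"increments": [[[0,0,-0.01,0],[0,0,-0.02,0],[0,0,-0.025,0],[0,0,-0.03,0],[0,0,-0.03,0]]]}}

```text
clock: 26.25
tool_pos: [0.6039, -0.1669, 0.1174]
orientation: [180.0, -0.0, 3.1]
force: [-1.2, -0.2, -0.6]
opening: 0.0253
gripper_force: 30.0
```

```bash
python3 st.py
```

```text
stand [ -52.7 -140.3  117.4] [ 0.6039 -0.1669  0.1174] [ 1.80e+02 -1.00e-02  3.08e+00] [-1.2 -0.2 -0.6] 26.25
```

>>> {"fn": "send_rows", "kwargs": {"increments": [[[0,0,-0.004,0],[-0.003,0.05,-0.004,0],[-0.008,0.15,-0.004,0],[-0.013,0.25,-0.004,0],[-0.019,0.35,-0.004,0],[-0.024,0.45,-0.004,0],[-0.027,0.5,-0.004,0],[-0.027,0.5,-0.004,0]]]}}

```text
clock: 27.25
tool_pos: [0.5989, -0.0654, 0.1171]
orientation: [-180.0, -0.1, 3.2]
force: [-0.6, -1.0, 6.9]
opening: 0.0253
gripper_force: 29.9
```

```bash
python3 st.py;  python3 - <<'E'
from h import *
import pickle
C=cal('side'); R=pickle.load(open('R.pkl','rb'))['stand']
cv2.imwrite('pics/side3.png',ctrl.snapshot('side')[:,:,::-1])
for d in ctrl.spot_point('clip0','side'):
    X=onz(d['pixel'][::-1],C,.05); print(round(d['conf'],2),(np.ravel(place(X-[R[0],R[1],0],0,0,0,-R[3]))*1000).round())
E
```

```text
stand [-52.3 -38.7 117.1] [ 0.5989 -0.0654  0.1171] [-1.7998e+02 -8.0000e-02  3.1700e+00] [-0.6 -1.   6.9] 27.25
0.63 [-46.   5.  50.]
0.63 [37. 10. 50.]
0.49 [26. 95. 50.]
0.32 [-11. -44.  50.]
```

>>> {"fn": "send_rows", "kwargs": {"increments": [[[-0.006,0.05,0.002,0],[-0.011,0.15,0.002,-0.001],[-0.017,0.25,0.002,-0.001],[-0.022,0.35,0.002,-0.001],[-0.027,0.45,0.002,-0.001],[-0.033,0.55,0.002,-0.001],[-0.038,0.65,0.002,-0.001],[-0.041,0.7,0.002,-0.001],[-0.041,0.7,0.002,-0.001]]]}}

```text
clock: 28.48
tool_pos: [0.5901, 0.0741, 0.1171]
orientation: [180.0, 0.0, 3.1]
force: [-0.4, -5.0, 5.1]
opening: 0.0253
gripper_force: 29.8
```

```bash
python3 st.py;  python3 - <<'E'
from h import *
import pickle
C=cal('side'); R=pickle.load(open('R.pkl','rb'))['stand']
cv2.imwrite('pics/side4.png',ctrl.snapshot('side')[:,:,::-1])
for d in ctrl.spot_point('clip0','side'):
    X=onz(d['pixel'][::-1],C,.05); print(round(d['conf'],2),(np.ravel(place(X-[R[0],R[1],0],0,0,0,-R[3]))*1000).round())
E
```

```text
stand [-53.6 101.1 117.1] [0.5901 0.0741 0.1171] [179.98   0.     3.06] [-0.4 -5.   5.1] 28.475
0.61 [-48. 141.  50.]
0.47 [ 22. 146.  50.]
0.45 [-11. 177.  50.]
0.43 [-18. 166.  50.]
```

>>> {"fn": "send_rows", "kwargs": {"increments": [[[-0.002,0.08,0,0],[-0.006,0.16,0,0],[-0.01,0.22,0,0],[-0.013,0.28,0,0],[-0.015,0.31,0,0],[-0.016,0.33,0,0],[-0.016,0.33,0,0]]]}}

```text
clock: 29.45
tool_pos: [0.5875, 0.1392, 0.118]
orientation: [179.9, -0.1, 3.1]
force: [1.9, -8.3, 10.6]
opening: 0.0253
gripper_force: 29.6
```

```bash
cat > cl.py <<'E'
from h import *
import pickle
R=pickle.load(open('R.pkl','rb'))['stand']
for n in('side','top'):
    C=cal(n); ctrl.snapshot(n)
    for d in ctrl.spot_point('clip0',n):
        for z in(.05,.01):
            X=onz(d['pixel'][::-1],C,z); print(n,np.round(d['pixel']),round(d['conf'],2),z,(np.ravel(place(X-[R[0],R[1],0],0,0,0,-R[3]))*1000).round())
E
python3 st.py; python3 cl.py
```

```text
stand [-52.7 166.2 118. ] [0.5875 0.1392 0.118 ] [ 1.7994e+02 -7.0000e-02  3.0600e+00] [ 1.9 -8.3 10.6] 29.45
side [199. 250.] 0.62 0.05 [  4. 215.  50.]
side [199. 250.] 0.62 0.01 [ 51. 240.  10.]
side [216. 246.] 0.59 0.05 [-76. 189.  50.]
side [216. 246.] 0.59 0.01 [-33. 213.  10.]
side [196. 244.] 0.57 0.05 [ 11. 238.  50.]
side [196. 244.] 0.57 0.01 [ 59. 264.  10.]
```

>>> {"fn": "send_rows", "kwargs": {"increments": [[[0.003,-0.06,0.0,0],[0.007,-0.16,0.01,0],[0.011,-0.25,0.01,0],[0.011,-0.25,0.01,0]]]}}

```text
clock: 30.15
tool_pos: [0.5885, 0.0873, 0.1182]
orientation: [180.0, 0.1, 2.9]
force: [-0.1, -0.4, -1.3]
opening: 0.0253
gripper_force: 29.9
```

```bash
python3 st.py; python3 cl.py; python3 - <<'E'
from h import *
a=ctrl.snapshot('side')[:,:,::-1][170:270,200:350]; b=ctrl.snapshot('top')[:,:,::-1][120:240,170:320]
cv2.imwrite('pics/comp2.png',np.vstack([cv2.resize(x,(600,300),interpolation=cv2.INTER_CUBIC) if 0 else cv2.resize(x,None,fx=2.7,fy=2.7,interpolation=cv2.INTER_CUBIC) for x in(a,b)]))
E
```

```text
stand [-54.5 114.3 118.2] [0.5885 0.0873 0.1182] [1.7998e+02 1.0000e-01 2.8600e+00] [-0.1 -0.4 -1.3] 30.15
side [220. 248.] 0.57 0.05 [-92. 177.  50.]
side [220. 248.] 0.57 0.01 [-49. 199.  10.]
side [197. 247.] 0.49 0.05 [ 12. 230.  50.]
side [197. 247.] 0.49 0.01 [ 60. 256.  10.]
side [323. 429.] 0.49 0.05 [-268. -364.   50.]
side [323. 429.] 0.49 0.01 [-235. -370.   10.]
side [199. 252.] 0.4 0.05 [  6. 210.  50.]
side [199. 252.] 0.4 0.01 [ 54. 234.  10.]
side [209. 260.] 0.34 0.05 [-31. 165.  50.]
side [209. 260.] 0.34 0.01 [ 15. 187.  10.]
```

View pics/comp2.png

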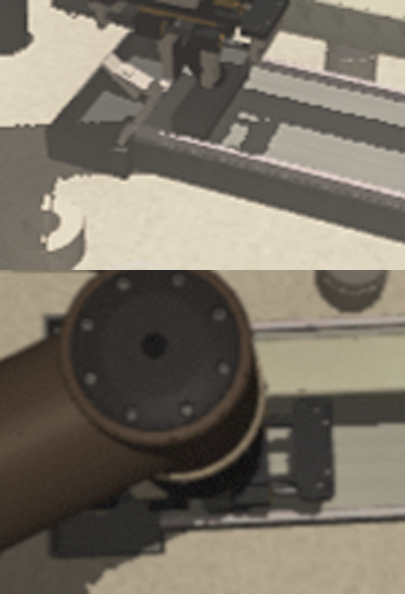

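>>> {"fn": "send_rows", "kwargs": {"increments": [[[0.006,-0.15,0.01,0.002],[0.013,-0.35,0.01,0.002],[0.026,-0.6,0.01,0.002],[0.04,-0.8,0.01,0.002],[0.04,-0.8,0.01,0.002]]]}}

```text
clock: 31.08
tool_pos: [0.5973, -0.073, 0.1207]
orientation: [180.0, 0.0, 3.0]
force: [1.2, 0.4, -2.8]
opening: 0.0255
gripper_force: 29.8
```

```bash
python3 st.py; python3 cl.py; python3 - <<'E'
from h import *
import pickle
R=pickle.load(open('R.pkl','rb')); I=ctrl.snapshot('side'); cv2.imwrite('pics/side6.png',I[:,:,::-1])
G=cv2.cvtColor(I,cv2.COLOR_RGB2GRAY)
print('board edge',proj(place(np.array([[-.082,.17,.05],[.082,.17,.05]]),*R['stand']),cal('side')).round(),'bin wall in near',proj(place(np.array([[-.106,-.046,.042],[.106,-.046,.042],[-.106,.046,.042],[.106,.046,.042]]),*R['bin']),cal('side')).round())
print(np.array2string(G[188:232:1,222:282:2]//10,max_line_width=250,threshold=99999))
for d in ctrl.trace('clip0','side'): print(round(d['conf'],2),d['mask'].sum(),d['bbox'])
E
```

```text
stand [-54.3 -46.2 120.7] [ 0.5973 -0.073   0.1207] [1.7999e+02 1.0000e-02 3.0100e+00] [ 1.2  0.4 -2.8] 31.075
side [198. 246.] 0.57 0.05 [  6. 229.  50.]
side [198. 246.] 0.57 0.01 [ 54. 254.  10.]
side [215. 248.] 0.54 0.05 [-71. 185.  50.]
side [215. 248.] 0.54 0.01 [-27. 208.  10.]
side [198. 250.] 0.45 0.05 [  8. 215.  50.]
side [198. 250.] 0.45 0.01 [ 56. 240.  10.]
side [204. 261.] 0.35 0.05 [ -8. 170.  50.]
side [204. 261.] 0.35 0.01 [ 39. 192.  10.]
top [258. 452.] 0.74 0.05 [-219. -357.   50.]
top [258. 452.] 0.74 0.01 [-219. -371.   10.]
board edge [[251. 218.]
 [272. 189.]] bin wall in near [[246. 225.]
 [273. 187.]
 [218. 217.]
 [248. 181.]]
[[22 22 22 22 22 22 22 22 22 22 11  7  7  7  8  8  8  7  7  7  7  7  7  7  7  9 11 11 10 15]
 [22 22 22 22 22 22 22 22 22 20 10  7  7  7  7  8  8  7  7  7  7  7  7  7  7 12 13 10 11 10]
 [22 22 22 22 22 22 21 21 21 19 16  7  7  8  9  8  7  7  8  7  7  7  7  7 10 18 18 11 10 10]
 [22 22 22 22 22 22 22 22 20 20 20  9  7 10 12  9  9  8  7  7  7  7  7  7 14 18 18 14  9 11]
 [22 22 22 22 22 22 22 22 19 21 20 15  9 12 13 12 12 10  9  8  7 
[... 3029 characters left out ...]
  8  8  8  8  8  8  8  8  8  8  8  8  9  9  9  9 10 11 11 11 11 11]
 [ 9  9  9  8  8  8  8  8  8  8  8  8  8  8  8  8  8  8  8  8  8  8  9  9  9 10 11 11 11 11]
 [ 9  9  9  9  8  8  8  8  8  8  8  8  8  8  8  8  8  8  8  8  8  8  8  8  9  9  9 10 10 11]
 [ 8  9  9  9  8  8  8  8  8  8  8  8  8  8  8  8  8  8  8  8  8  8  8  8  8  8  9  9  9 10]
 [12  8  8  8  8  8  8  8  8  8  8  8  8  8  8  8  8  8  8  8  8  8  8  8  8  8  8  8  9  9]
 [21 14 11  8  8  8  8  8  8  8  8  8  8  8  8  8  8  8  8  8  8  8  8  8  8  8  8  8  8  8]
 [22 23 18 14 11  8  8  8  8  8  8  8  8  8  8  8  8  8  8  8  8  8  8  8  8  8  8  8  8  8]]
0.65 66 [238.3, 190.4, 250.5, 207.1]
0.61 27 [244.7, 207.3, 258.9, 224.2]
```

```bash
python3 - <<'E'
from h import *
a=cv2.imread('pics/side1.png',0).astype(int); b=cv2.imread('pics/side6.png',0).astype(int)
print('before'); print(np.array2string(a[192:230:2,230:276:2]//10,max_line_width=250)); print('now'); print(np.array2string(b[192:230:2,230:276:2]//10,max_line_width=250))
E
```

```text
before
[[19 19 19 19 13  6  6  6  6 10 10 11 10  8  7  7  6  6  6  6 14 15 15]
 [19 18 19 15  7  6  6  6 10 10 10 10 10 10 10 10 10  9  7 12 15 15  7]
 [19 19 16  7  6  6  6  9 10 10 10 10 10 10 10 10 10 10 10 14 15 13  8]
 [19 18  8  6  7  6  8 11 10 10 10 10 10 10 10 10 10 10  7  7  7  7  8]
 [19 10  6  7  7  7 10 10 10 10 10 10 10 11 10 10 10  8  8  8  8  8  8]
 [12  6  7  7  7 10 10 11 10 10 10 10 10 11 10 11  8  8  8  8  8  8  8]
 [ 7  7  7  7 10 11 10 10 10 10 10 10 10 10 10 10  9  8  8  8  8  8  8]
 [ 7  7  7  9 11 11 11 11 10 10 10 10 11  6  7 13 15 15 16 10 10  7  8]
 [ 7  7  8 11 11 10 11 10 10 10 10 10  9  6 13 15 15 15 15 15 15 15 13]
 [ 7  8 11 11 11 11 11 10 10 10 10 10  6 11 15 15 15 15 15 15 15 15 15]
 [ 7 10 11 11 11 10 10 11 10 10 11  7  8 16 15 15 15 15 15 15 15 15 15]
 [10 11 11 11 11 10 11 11 11 10 10 10 14 15 15 15 15 15 15 15 15 15 15]
 [11 11 11 11 11 11 11 11 11 10 17 18 17 16 15 15 15 15 15 15 15 15 15]
 [11 11 11 11 11 11 11 11 11 11 10  9 14 15 19 18 16 15 14 15 15 15 15]
 [11 11 11 11 11 11 11 11 11 11  9 10  9 10 10 10 15 18 19 17 15 15 15]
 [ 8 10 10 11
[... 948 characters left out ...]
12 12 12 12 12 12 11 10  9  9  9  9  9  9  9  9  9]
 [ 8 12 13 12 12 12 12 12 12 12 12 11 11  9  9  9  9  9  9  9  9  9  9]
 [12 13 12 12 13 12 12 12 12 12 11 11  9  9  9  9  9  9  9  9  9  9  9]
 [13 13 13 13 10  8  8  8  9 11 11 11 10  9  9  9  9  9  9  9  9  9  9]
 [13 13 13 12  8  8  8  8 11 11 11 11 11 11 11 10  9  9  9  9  9  9  9]
 [12 13 13  8  8  8  8  9 12  9 10 11 11 11 11 11 11 11 11 10  9  9  9]
 [ 9  8  8  8  8  8  8 12 10  8  8  9  9  9 10 11 11 11 11 11 11 11 11]
 [ 8  8  8  8  8  8  8  8  8  7  8  8  8  8  8  9  9  9 10 10 11 11 11]
 [ 8  8  8  8  8  8  8  8  8  7  8  8  8  8  8  8  8  8  9  9  9 10 10]
 [ 8  8  8  8  8  8  8  8  8  8  8  8  8  8  8  8  8  8  8  8  8  8  9]]
```

>>> {"fn": "send_rows", "kwargs": {"increments": [[[0,0,0.06,0],[0,0,0.11,0],[0,0,0.11,0],[-0.1,-0.005,0.115,0],[-0.3,-0.016,0.115,0],[-0.5,-0.027,0.115,0],[-0.72,-0.038,0.115,0],[-0.72,-0.038,0.3,0],[-0.72,-0.038,0.6,0],[-0.72,-0.038,0.9,0]]]}}

```text
clock: 32.62
tool_pos: [0.4526, -0.0785, 0.3028]
orientation: [-180.0, -0.0, 3.2]
force: [2.1, -0.2, -2.7]
opening: 0.0256
gripper_force: 30.0
```

>>> {"fn": "send_rows", "kwargs": {"increments": [[[0.05,0.25,0,0],[0.1,0.5,0,0],[0.15,0.75,0,0],[0.2,0.9,0,0],[0.2,0.9,0,0]]]}}

```text
clock: 33.25
tool_pos: [0.4934, 0.1034, 0.3004]
orientation: [-180.0, 0.0, 3.3]
force: [-0.8, -1.5, -3.4]
opening: 0.0254
gripper_force: 30.0
```

```bash
python3 st.py; python3 wl.py w9 clip0 bin; python3 - <<'E'
from h import *
import pickle
w=pickle.load(open('w9.pkl','rb')); c=w['cal']; R=pickle.load(open('R.pkl','rb'))
for d in w['clip0']:
    for z in(.01,.04):
        X=onz(d['pixel'][::-1],c,z); print(z,(np.ravel(place(X-[R['bin'][0],R['bin'][1],0],0,0,0,-R['bin'][3]))*1000).round())
q=proj(place(M['bin'][0],*R['bin']),c); print(q.round())
b=[int(q[:,0].min()),int(q[:,1].min()),int(q[:,0].max()),int(q[:,1].max())]
G=cv2.cvtColor(w['img'],cv2.COLOR_RGB2GRAY); g=G[max(0,b[1]-6):b[3]+6,max(0,b[0]-6):b[2]+14]; print(g.shape)
print(np.array2string(g[::4,::3]//10,max_line_width=300,threshold=99999))
E
```

```text
stand [-148.6  135.5  300.4] [0.4934 0.1034 0.3004] [-1.8e+02  4.0e-02  3.3e+00] [-0.8 -1.5 -3.4] 33.25
clip0 [([82.0, 235.5], 0.91), ([2.2, 203.1], 0.73), ([9.0, 228.4], 0.64)] [(0.91, 490, [220.0, 69.0, 245.0, 94.0]), (0.76, 246, [174.0, 1.0, 227.0, 19.0]), (0.67, 474, [222.0, 19.0, 241.0, 41.0]), (0.62, 188, [150.0, 0.0, 174.0, 14.0])]
bin [([41.0, 205.0], 0.66)] [(0.9, 10316, [146.0, 4.0, 247.0, 140.0])]
(array([0.56973172, 0.10815434, 0.45862679]), array([-1.64266122e+01, -1.40819882e-02, -8.66651682e+01])) 33.5
0.01 [-47. -34.  10.]
0.04 [-48. -38.  40.]
0.01 [37. -1. 10.]
0.04 [29. -7. 40.]
0.01 [ 30. -29.  10.]
0.04 [ 23. -33.  40.]
[[251. 136.]
 [248. 139.]
 [171. 136.]
 [160. 139.]
 [247. -72.]
 [243. -92.]
 [154. -72.]
 [139. -93.]]
(145, 131)
[[21 21 20 20 21 19 17 19 19 19 19 19 19 17 22 15  8  8  8  7  7  7  7  8  8  8  8  8  8  8  8  8  8  8  8  8  7  7  7  8  8  8  8  8]
 [21 21 21 20 21 20 17 19 19 19 19 19 19 17 22 21 20  8  8  8  7  7  7  7  7  7  8  8  8  8  8  8  8  8  8  8  8  8  8  7  7  7  7  7]
 [21 21 21 21 21 20 12  6  7 11 13 17 19 17 22 22 20 20  8  8  8 
[... 3960 characters left out ...]
 6  6  5  6  6  6  6  6]
 [22 22 22 22 22 22 23 23 23 14 10  6  6  7 13 13 13 13 13 12  6  6  6  6  6  6  6 11  6  6  6  6  6  6  6  6  6  6  5  6  6  6  6  6]
 [23 22 23 22 23 23 22 22 22 17 11  6  6  6  8  6  7  9  9  8  6  6  6  6  6  6  6  6  6  6  6  6  6  6  6  6  6  6  5  6  6  6  6  6]
 [23 22 22 22 23 22 23 22 22 19 13 12 12 12 12 12 12  9  6  6  6  6  6  6  6  6  6  6  6  6  6  6  6  6  5  5  5  5  5  6  6  6  6  6]
 [22 22 23 23 23 23 23 22 22 22 22 22 22 22 22 21 21 22 21 21 10 10 10 10 10 10 10 10 10 10  9  9  9  9  9  9 10 10  5  6  6  6  6  6]
 [23 22 22 22 22 22 22 22 22 22 22 22 22 22 22 22 22 22 17 11 10 11 11 11 10 10 10 10 10 10 10 10 10 10 10 10 10 10  5  6  6  6  6  6]]
```

>>> {"fn": "send_rows", "kwargs": {"increments": [[[0,0,0.25,0],[0.15,0.01,0.3,0],[0.4,0.02,0.3,0],[0.4,0.02,0.3,0],[0.4,0.02,0.3,0]]]}}

```text
clock: 34.12
tool_pos: [0.573, 0.1047, 0.3604]
orientation: [180.0, 0.1, 3.1]
force: [-0.4, 0.6, -3.2]
opening: 0.0254
gripper_force: 30.0
```

```bash
python3 wl.py w10 clip0; python3 - <<'E'
from h import *
import pickle
w=pickle.load(open('w10.pkl','rb')); c=w['cal']; R=pickle.load(open('R.pkl','rb'))['bin']
def B(px,z): X=onz(px,c,z); return (np.ravel(place(X-[R[0],R[1],0],0,0,0,-R[3]))*1000).round(1).tolist()[:2]
for d in w['m','clip0']:
    m=d['mask'].astype(np.uint8); (cx,cy),(a,b),an=cv2.minAreaRect(cv2.findNonZero(m)); pts=cv2.boxPoints(((cx,cy),(a,b),an))
    print(round(d['conf'],2),m.sum(),'size mm@z.02',np.round(np.array([a,b])*(c[1][2]-.02)/360,3)); 
    for z in(.0,.042): print('  z',z,'c',B((cx,cy),z),[B(p,z) for p in pts])
E
```

```text
clip0 [([82.3, 192.8], 0.95), ([146.4, 239.0], 0.86)] [(0.91, 339, [228.0, 136.0, 245.0, 160.0]), (0.89, 347, [168.0, 70.0, 194.0, 96.0]), (0.62, 9598, [163.0, 12.0, 250.0, 197.0]), (0.55, 129, [190.0, 73.0, 193.0, 94.0])]
(array([0.64944829, 0.10916107, 0.51864066]), array([-1.64494913e+01, -4.11176280e-02, -8.68792485e+01])) 34.275
0.91 339 size mm@z.02 [0.026 0.026]
  z 0.0 c [-52.6, -28.0] [[-39.3, -15.0], [-39.2, -41.9], [-66.1, -41.2], [-66.1, -13.9]]
  z 0.042 c [-47.7, -33.0] [[-35.4, -21.1], [-35.4, -45.8], [-60.1, -45.1], [-60.1, -20.0]]
0.89 347 size mm@z.02 [0.026 0.028]
  z 0.0 c [38.1, 46.2] [[25.2, 60.2], [50.8, 58.0], [50.8, 32.4], [25.2, 34.2]]
  z 0.042 c [35.6, 35.2] [[23.8, 48.0], [47.3, 46.0], [47.3, 22.5], [23.8, 24.2]]
0.62 9598 size mm@z.02 [0.249 0.118]
  z 0.0 c [6.9, 11.4] [[118.4, 59.9], [118.5, -49.9], [-120.8, -44.2], [-120.9, 81.6]]
  z 0.042 c [7.0, 3.2] [[109.5, 47.8], [109.6, -53.1], [-110.4, -47.9], [-110.5, 67.7]]
0.55 129 size mm@z.02 [0.028 0.008]
  z 0.0 c [34.3, 30.9] [[47.0, 34.0], [47.0, 25.9], [21.3, 27.7], [21.3, 35.9]]
  z 0.042 c [32.1, 21.1] [[43.8, 24.0], [43.8, 16.6], [20.3, 18.1], [20.3, 25.7]]
```

```bash
python3 - <<'E'
from h import *
import pickle
w=pickle.load(open('w10.pkl','rb')); c=w['cal']; R=pickle.load(open('R.pkl','rb'))
print(proj(place(M['bin'][0],*R['bin']),c).round().tolist()); print('hood end',proj(place(np.array([[-.012,.2,.225],[.033,.2,.225],[-.012,.2,.172],[.033,.2,.172]]),*R['stand']),c).round().tolist())
G=cv2.cvtColor(w['img'],cv2.COLOR_RGB2GRAY); print(np.array2string(G[40:176:3,155:260:2]//10,max_line_width=300,threshold=99999))
w=pickle.load(open('w9.pkl','rb'));G=cv2.cvtColor(w['img'],cv2.COLOR_RGB2GRAY); print(np.array2string(G[0:52:2,140:250:2]//10,max_line_width=300,threshold=99999))
E
```

```text
[[253.0, 188.0], [251.0, 195.0], [185.0, 188.0], [177.0, 195.0], [249.0, 22.0], [246.0, 15.0], [172.0, 22.0], [162.0, 15.0]]
hood end [[196.0, 130.0], [192.0, 69.0], [208.0, 126.0], [206.0, 75.0]]
[[21 21 21 21 21 16 12  6  6  6  6 13 13 13 13 13 13 13 13 13 13 13 13 13 13 13 13 13 13 13 13 13 13 13 13 13 13 13 13 13 13 13 13 13 14 14 12 18 20 20 20 20 20]
 [21 21 21 20 21 17 13  6  6  6  6 11 13 13 13 13 13 13 13 13 13 13 13 13 13 13 13 13 13 13 13 13 13 13 13 13 13 13 13 13 14 14 14 14 14 14 12 16 20 20 20 20 20]
 [21 21 21 21 22 19 13  7  6  6  6 10 13 13 13 13 13 13 13 13 13 13 13 13 13 13 13 13 13 13 13 13 13 13 13 13 13 14 14 14 14 14 14 14 14 14 12 15 20 20 20 20 20]
 [22 21 20 21 21 19 13  8  6  6  6 10 13 13 13 13 13 13 13 13 13 13 13 13 13 13 13 13 13 13 13 13 13 13 13 13 14 14 13 14 14 14 14 14 14 14 13 16 21 21 21 21 21]
 [21 21 21 21 21 20 13  9  6  6  6  9 13 13 13 13 13 13 13 13 13 13 13 13 13 13 13 13 13 13 13 13 13 13 14 14 14 14 14 14 14 14 14 14 14 14 13 15 20 20 20 20 20]
 [21 22 22 22 21 20 13 11  6  6  6  8 13 13 13 13 13 13 13 13 13 13 13 13 13 13 13 13 13 13 1
[... 10218 characters left out ...]
 6  6  6  6  6  8 14 12 16]
 [22 22 21 21 21 21 18 12  9  6  6  6  6  8 13 13 13 13 13 13 13 13 13 13 13 13 13 13 13 13 13 13 13 13 13 13 13 13 13 13 13 12 10  7  6  6 12 14 13 13 12 12 14 12 16]
 [22 22 21 21 21 21 19 12 10  6  6  6  6  8 13 13 13 13 13 13 13 13 13 13 13 13 13 13 13 13 13 13 13 13 13 13 13 13 13 13 13 13 13 13 14 14 14 14 14 14 14 14 14 12 16]
 [22 22 21 21 21 21 20 13 11  6  6  6  6  7 13 13 13 13 13 13 13 13 13 13 13 13 13 13 13 13 13 13 13 13 13 13 13 13 13 13 14 14 14 14 14 14 14 14 14 14 14 14 14 12 15]
 [22 22 22 21 21 21 21 13 11  6  6  6  6  7 13 13 13 13 13 13 13 13 13 13 13 13 13 13 13 13 13 13 13 13 13 13 13 13 13 13 14 14 13 13 14 14 14 14 14 14 14 14 14 13 15]]
```

```bash
python3 - <<'E'
from h import *
import pickle
R=pickle.load(open('R.pkl','rb'))['bin']; w9=pickle.load(open('w9.pkl','rb'))['cal']; w10=pickle.load(open('w10.pkl','rb'))['cal']
for zb in(0,.01):
  for yb in(.032,.036,.040):
    # face toward -y: bottom edge at (yb,zb), leaning to wall: top rear edge touches y=.046 at z .042 (rear face is 10 mm thick)
    from scipy.optimize import brentq
    f=lambda a: (yb+(.042-zb)*np.tan(a))+.010/np.cos(a)-.046
    try:a=brentq(f,-.3,.8)
    except Exception: print('no');continue
    fb=np.array([[x,yb,zb+.01*np.sin(a)*0] for x in(.024,.048)]); up=np.array([0,np.sin(a),np.cos(a)])*.06; P=np.vstack([fb,fb+up])
    print(zb,yb,'tilt',np.degrees(a).round(),'w9',proj(place(P,*R),w9).round().tolist(),'w10',proj(place(P,*R),w10).round().tolist(),'side',proj(place(P,*R),cal('side')).round().tolist())
I=cv2.imread('pics/side6.png',0); print(np.array2string(I[184:212,228:262]//10,max_line_width=250,threshold=9999))
E
```

```text
0 0.032 tilt 5.0 w9 [[177.0, 17.0], [175.0, -7.0], [154.0, 3.0], [152.0, -25.0]] w10 [[191.0, 92.0], [189.0, 73.0], [174.0, 90.0], [173.0, 69.0]] side [[242.0, 205.0], [245.0, 201.0], [240.0, 190.0], [243.0, 186.0]]
0 0.036 tilt -0.0 w9 [[173.0, 17.0], [172.0, -7.0], [156.0, 2.0], [154.0, -25.0]] w10 [[188.0, 92.0], [186.0, 73.0], [176.0, 90.0], [174.0, 69.0]] side [[241.0, 205.0], [244.0, 201.0], [240.0, 190.0], [243.0, 186.0]]
0 0.04 tilt -6.0 w9 [[170.0, 17.0], [168.0, -7.0], [158.0, 3.0], [156.0, -25.0]] w10 [[185.0, 92.0], [184.0, 73.0], [177.0, 90.0], [175.0, 69.0]] side [[240.0, 205.0], [243.0, 201.0], [240.0, 190.0], [244.0, 187.0]]
0.01 0.032 tilt 7.0 w9 [[174.0, 15.0], [173.0, -10.0], [149.0, -0.0], [147.0, -29.0]] w10 [[189.0, 92.0], [188.0, 73.0], [171.0, 90.0], [169.0, 68.0]] side [[242.0, 203.0], [245.0, 199.0], [239.0, 188.0], [242.0, 184.0]]
0.01 0.036 tilt -0.0 w9 [[171.0, 15.0], [169.0, -10.0], [153.0, -0.0], [150.0, -29.0]] w10 [[186.0, 92.0], [185.0, 73.0], [173.0, 90.0], [172.0, 68.0]] side [[241.0, 202.0], [244.0, 198.0], [240.0, 188.0], [243.0, 184.0]]
0.01 0.0
[... 2453 characters left out ...]
13 13 13 11  9  9  8  7  8  9 11 11  9  7  7  9 10 11 11 11 10 13 18]
 [ 9  8  8  8  8  8  8  8 11 13 13 12 12 13 13 13 13 11  9  9  8  9 10  7  7  7  8 10 11 11 11 11 14 17]
 [ 8  8  8  8  8  8  8 10 12 13 12 12 12 12 12 12 13 12 13 13 11  9  9  9  8  8 10 12 10 10 10  9  9  9]
 [ 8  8  8  8  8  8 10 12 13 12 12 12 12 12 12 12 12 12 12 13 13 13 13 13 11  9 11 11 11 10  9  9  9  9]
 [ 8  8  8  8  8  9 12 13 13 12 12 12 12 12 12 12 12 12 12 12 12 12 12 12 12 11 11 11 10  9  9  9  9  9]
 [ 8  8  8  8  9 11 13 12 13 12 12 12 12 12 12 12 12 12 12 12 12 12 12 12 12 11 11 11 10  9  9  9  9  9]
 [ 8  8  8  9 11 13 12 12 12 12 13 12 12 12 12 12 12 12 12 12 12 12 12 12 11 11 11 10  9  9  9  9  9  9]]
```

```bash
python3 - <<'E'
from h import *
import pickle
R=pickle.load(open('R.pkl','rb'))['bin']; w9=pickle.load(open('w9.pkl','rb'))['cal']; w10=pickle.load(open('w10.pkl','rb'))['cal']; S=cal('side')
def b(X): return (np.ravel(place(X-[R[0],R[1],0],0,0,0,-R[3]))*1000).round(1)
for nm,l in {'left front(-x) corner':[((237.5,193),S),((171,91),w10),((152,5.5),w9)],'crease -x':[((241,196.5),S),((188,94),w10),((173,11),w9)],'crease +x':[((245.5,193),S),((187,75),w10)],'left +x':[((240.5,189.5),S),((170.5,72),w10)],'flat right -x?':[((252,204.5),S),((226,19),w9)]}.items():
    X,e=tri(l); print(nm,b(X),np.round(np.array(e)*1000,1))
E
```

```text
left front(-x) corner [24.  45.3 46.4] [0.7 0.4 1. ]
crease -x [20.1 27.7 39. ] [3.7 1.3 2.5]
crease +x [42.8 26.3 38.9] [0.3 0.3]
left +x [45.6 45.1 46.1] [0.8 0.8]
flat right -x? [ 13.1 -19.9  25.5] [8.6 8.6]
```

>>> {"fn": "send_rows", "kwargs": {"increments": [[[-0.1,-0.15,0,0],[-0.25,-0.35,0,0],[-0.4,-0.57,0,0],[-0.55,-0.8,0,0],[-0.7,-1,0,0]]]}}

```text
clock: 34.9
tool_pos: [0.4314, -0.0957, 0.3617]
orientation: [-180.0, -0.1, 3.2]
force: [0.7, -1.1, -2.5]
opening: 0.0253
gripper_force: 30.0
```

>>> {"fn": "send_rows", "kwargs": {"increments": [[[0,-0.22,0,-0.02],[0,-0.45,0,-0.04],[-0.05,-0.68,0,-0.07],[-0.1,-0.88,0,-0.1],[-0.13,-1,0,-0.1]]]}}

```text
clock: 35.52
tool_pos: [0.406, -0.2958, 0.3616]
orientation: [180.0, -0.1, -5.5]
force: [0.5, 0.2, -3.5]
opening: 0.0259
gripper_force: 30.0
```

>>> {"fn": "send_rows", "kwargs": {"increments": [[[0,-0.2,0,0],[0,-0.4,0,0],[0,-0.53,0,0],[0,-0.55,0,0],[0,-0.55,-0.2,0],[0,-0.55,-0.5,0],[0,-0.55,-0.8,0],[0,-0.55,-0.8,0]]]}}

```text
clock: 36.52
tool_pos: [0.4044, -0.402, 0.1975]
orientation: [-179.8, 0.4, -5.4]
force: [0.7, -1.0, -2.1]
opening: 0.0255
gripper_force: 30.0
```

```bash
python3 wl.py w11 scraper rest; python3 pit.py w11; python3 - <<'E'
from h import *
import pickle
w=pickle.load(open('w11.pkl','rb'))
if w['rest']: print(onz(w['rest'][0]['pixel'][::-1],w['cal'],0).round(4))
E
```

```text
scraper [([189.9, 285.8], 0.82)] [(0.61, 15368, [243.0, 62.0, 320.0, 293.0])]
rest [] [(0.73, 2796, [250.0, 30.0, 322.0, 180.0])]
(array([ 0.48157564, -0.40955967,  0.35518641]), array([-16.81659608,   0.20263394, -95.38239753])) 36.775
[ 0.40890037 -0.40529631  0.20428807] [179.85653605  -0.27013836  -5.39220883]
-5 [ 4.5 -2.6  0. ] 0.3484 0.3775
-4 [ 3.  -2.2  0.8] 0.3453 0.3758
-3 [ 3.3 -2.6  0.5] 0.3418 0.3742
-2 [ 0.5 -2.4  0.3] 0.338 0.3728
-1 [ 2.2 -2.2  0.9] 0.335 0.3713
0 [-0.4 -2.2  0.8] 0.331 0.3696
1 [31.7 -2.2 -0.4] 0.1211 0.3679
2 [30.5 -2.6  1.2] 0.1154 0.3661
3 [29.1 -3.   1.2] 0.1106 0.3646
4 [27.9 -2.8  2.1] 0.1117 0.358
5 [26.7 -2.5  0.5] 0.109 0.3495
```

```bash
sed -i 's/range(-5,6,1)/range(-10,45,4)/' pit.py; python3 pit.py w11; python3 - <<'E'
from h import *
import pickle
w=pickle.load(open('w11.pkl','rb')); G=cv2.cvtColor(w['img'],cv2.COLOR_RGB2GRAY); print(np.array2string(G[0:300:6,225:345:4]//10,max_line_width=200,threshold=9999))
w=pickle.load(open('w8.pkl','rb')); G=cv2.cvtColor(w['img'],cv2.COLOR_RGB2GRAY); print(np.array2string(G[0:300:8,225:345:4]//10,max_line_width=200,threshold=9999))
E
```

```text
[ 0.40890037 -0.40529631  0.20428807] [179.85653605  -0.27013836  -5.39220883]
-10 [ 7.  -3.2  0.2] 0.3637 0.3859
-6 [ 4.9 -2.5 -0.7] 0.3516 0.3784
-2 [ 0.5 -2.4  0.3] 0.338 0.3728
2 [30.5 -2.6  1.2] 0.1154 0.3661
6 [25.4 -3.   1. ] 0.1017 0.3393
10 [19.9 -2.8  0.1] 0.0921 0.2964
14 [13.6 -2.9  0.3] 0.0746 0.2524
18 [ 6.4 -2.5  1.3] 0.0658 0.2093
22 [-1.6 -2.2  1.8] 0.0486 0.179
26 [-10.7  -2.6   1.4] 0.0395 0.219
30 [-21.   -2.4   1.2] 0.0453 0.2596
34 [-32.9  -2.5   1.4] 0.0609 0.302
38 [-40.7  -2.8   1.2] 0.1105 0.3427
42 [-45.3  -3.    0.9] 0.1633 0.3881
[[21 22 21 21 21 21 21 21 21 21 21 21 21 22 21 21 21 20 21 21 21 21 21 21 22 21 21 21 21 21]
 [21 21 21 21 21 21 21 21 21 21 21 22 22 22 21 22 22 22 21 22 21 21 22 22 21 21 21 21 21 21]
 [21 21 22 21 22 22 21 21 21 21 22 22 22 21 21 21 22 22 22 22 22 22 22 22 21 22 22 21 21 22]
 [21 22 21 21 21 21 21 21 21 22 22 22 22 22 22 21 21 21 22 21 22 22 22 21 22 21 21 22 22 22]
 [21 22 21 22 22 22 21 21 22 22 22 22 22 22 22 21 22 22 22 22 22 22 22 22 22 22 21 21 22 22]
 [22 22 21 22 22 21 22 22 22 22 22 21 22 21 21 21 22 22 22 22 22 21 22
[... 6950 characters left out ...]
 2  2  2  2  2  2  3  3  4 22 23 23 22 22 22 22]
 [22 22 22 22 22 22  3  2  2  2  2  2  2  2  2  2  2  2  2  2  2  3  5 23 23 22 22 22 23 23]
 [ 8  8  8  8  8  9  2  3  2  2  2  2  2  2  2  2  2  2  2  2  2  2  2  8  8  8  8  8  8  8]
 [ 8  8  8  8  8  3  2  2  2  2  2  2  2  2  2  2  2  2  2  2  2  2  2  3  8  8  8  8  8  8]
 [ 8  8  8  8  4  2  2  2  2  2  2  2  2  2  2  2  2  2  2  2  2  2  2  2  8  8  8  8  8  7]
 [ 8  8  8  8  2  2  2  2  2  2  2  2  2  2  2  2  2  2  2  2  2  2  2  2  3  8  8  8  8  7]
 [ 8  8  8  4  2  2  2  2  2  2  2  2  2  2  2  2  2  2  2  2  2  2  2  2  2  8  8  8  8  5]
 [ 4  4  4  4  4  4  4  4  4  4  4  4  4  4  4  4  4  4  4  4  4  4  4  4  4  4  4  4  3  4]]
```

>>> {"fn": "send_rows", "kwargs": {"increments": [[[0.05,-0.005,0,0],[0.12,-0.011,-0.05,0],[0.19,-0.018,-0.12,0],[0.231,-0.022,-0.2,0],[0.231,-0.022,-0.27,0],[0.231,-0.022,-0.33,0],[0.231,-0.022,-0.36,0],[0.231,-0.022,-0.37,0],[0.231,-0.022,-0.37,0],[0.231,-0.022,-0.37,0]]]}}

```text
clock: 38.02
tool_pos: [0.4537, -0.4091, 0.1275]
orientation: [180.0, -0.1, -5.4]
force: [-0.1, 0.3, -2.9]
opening: 0.0252
gripper_force: 30.0
```

```bash
python3 wl.py w12 scraper; sed -i 's/range(-10,45,4)/range(12,34,2)/' pit.py; python3 pit.py w12; python3 st.py
```

```text
scraper [([190.8, 280.6], 0.84)] [(0.88, 15272, [243.0, 63.0, 318.0, 291.0])]
(array([ 0.52955134, -0.41582505,  0.28593538]), array([-1.63230370e+01, -4.70279965e-02, -9.53935886e+01])) 38.175
[ 0.45362025 -0.40893511  0.1273163 ] [ 1.79985842e+02 -3.90153288e-02 -5.43126046e+00]
12 [11.   0.6  0.6] 0.0566 0.138
14 [7.7 0.7 0.9] 0.0514 0.1098
16 [4.2 0.5 1. ] 0.0445 0.087
18 [0.4 0.9 1.4] 0.039 0.0601
20 [-3.6  1.2  1.8] 0.0351 0.0764
22 [-7.9  1.   1.5] 0.0401 0.1021
24 [-12.3   0.8   1.2] 0.0465 0.1331
26 [-17.3   0.8   1.2] 0.054 0.1589
28 [-22.3   0.7   1. ] 0.0601 0.1858
30 [-28.1   0.7   1.2] 0.0686 0.2147
32 [-32.9   0.5   2.1] 0.0931 0.2447
stand [-215.7 -374.   127.3] [ 0.4536 -0.4089  0.1273] [ 1.7999e+02 -4.0000e-02 -5.4300e+00] [ 0.5  0.1 -3.1] 38.175
```

>>> {"fn": "send_rows", "kwargs": {"increments": [[[-0.03,0.003,-0.05,0],[-0.07,0.007,-0.09,0],[-0.07,0.007,-0.1,0],[-0.09,0.009,-0.118,0],[-0.105,0.01,-0.131,0],[-0.12,0.0115,-0.144,0],[-0.12,0.0115,-0.144,0]]]}}

```text
clock: 39.05
tool_pos: [0.4294, -0.4067, 0.0983]
orientation: [180.0, -0.0, -5.4]
force: [-0.9, 0.3, 1.1]
opening: 0.0253
gripper_force: 30.0
```

>>> {"fn": "send_rows", "kwargs": {"increments": [[[-0.015,0.0015,-0.013,0],[-0.029,0.003,-0.026,0],[-0.04,0.004,-0.038,0],[-0.051,0.005,-0.05,0],[-0.062,0.006,-0.062,0],[-0.072,0.007,-0.075,0],[-0.072,0.007,-0.075,0]]]}}

```text
clock: 39.92
tool_pos: [0.4143, -0.405, 0.0828]
orientation: [-180.0, 0.1, -5.4]
force: [-3.3, -0.1, 3.3]
opening: 0.0251
gripper_force: 30.0
```

```bash
python3 wl.py w13 scraper rest; sed -i 's/range(12,34,2)/range(-4,20,2)/' pit.py; python3 pit.py w13
```

```text
scraper [([164.7, 278.9], 0.63)] [(0.91, 19139, [240.0, 19.0, 319.0, 288.0])]
rest [] [(0.76, 6466, [229.0, 19.0, 337.0, 254.0])]
(array([ 0.49044125, -0.41193711,  0.24098124]), array([-1.64520109e+01,  4.22972040e-03, -9.54113321e+01])) 40.175
[ 0.41520266 -0.40514161  0.0831121 ] [-1.79999162e+02 -6.20127325e-03 -5.42886044e+00]
-4 [-1.6  0.3  0.9] 0.1501 0.1518
-2 [11.3 -0.2  0.4] 0.0722 0.1433
0 [8.5 0.4 1.1] 0.0643 0.1337
2 [5.8 0.1 0.6] 0.0547 0.105
4 [2.7 0.1 0.7] 0.0455 0.0778
6 [-0.5  0.6  1. ] 0.0343 0.059
8 [-4.   0.5  1.1] 0.0286 0.0801
10 [-7.4  0.5  1.1] 0.0294 0.1038
12 [-10.6   0.4   0.9] 0.0401 0.1291
14 [-15.1   0.3   0.9] 0.054 0.1529
16 [-19.2   0.6   1.3] 0.0731 0.1787
18 [-23.8   0.3   0.7] 0.0955 0.1994
```

>>> {"fn": "send_rows", "kwargs": {"increments": [[[-0.012,0.001,-0.015,0],[-0.024,0.002,-0.03,0],[-0.034,0.003,-0.042,0],[-0.042,0.004,-0.053,0],[-0.042,0.004,-0.058,0],[-0.042,0.004,-0.058,0]]]}}

```text
clock: 40.92
tool_pos: [0.4062, -0.4045, 0.0719]
orientation: [180.0, 0.0, -5.4]
force: [-5.9, 0.4, 7.1]
opening: 0.025
gripper_force: 30.0
```

```bash
python3 wl.py w14 scraper rest; sed -i 's/range(-4,20,2)/range(-5,8,1)/' pit.py; python3 pit.py w14
```

```text
scraper [([148.5, 277.4], 0.89)] [(0.57, 21445, [237.0, 2.0, 318.0, 293.0])]
rest [] [(0.89, 7783, [225.0, 0.0, 341.0, 255.0]), (0.32, 21445, [236.0, 1.0, 319.0, 290.0])]
(array([ 0.48229245, -0.41135673,  0.23013133]), array([-1.64155921e+01, -3.63115791e-02, -9.53892380e+01])) 41.175
[ 0.40620672 -0.40450693  0.07185892] [ 1.79987169e+02  3.18603928e-02 -5.42875982e+00]
-5 [ 0.7 -0.1  0.4] 0.0531 0.0611
-4 [ 0.8 -0.2  0.4] 0.0481 0.0601
-3 [-0.2  0.1  0.6] 0.0429 0.0587
-2 [ 0.2 -0.1  0.5] 0.038 0.058
-1 [-0.8  0.1  0.9] 0.0327 0.0571
0 [-2.9  0.1  0.9] 0.0269 0.0631
1 [-2.8  0.1  0.9] 0.0207 0.0759
2 [-4.   0.2  0.9] 0.0247 0.0859
3 [-5.7  0.1  0.8] 0.0347 0.0959
4 [-7.4  0.2  1. ] 0.0445 0.1096
5 [-9.1  0.2  1. ] 0.05 0.1193
6 [-10.9   0.2   0.9] 0.058 0.1327
7 [-12.7   0.3   0.8] 0.0661 0.1423
```

>>> {"fn": "send_rows", "kwargs": {"increments": [[[0,0,0,0],[0,0,0,0],[0,0,0,0],[0,0,0,0],[0,0,0,0],[0,0,0,0],[0,0,0.1,0],[0,0,0.3,0],[0,0,0.6,0],[0,0,0.9,0],[-0.1,0,1,0],[-0.1,0,1,0]]], "jaw": 1}}

```text
clock: 42.68
tool_pos: [0.3866, -0.4048, 0.2739]
orientation: [179.9, -0.2, -5.5]
force: [-1.1, -0.7, -0.3]
opening: 0.0874
gripper_force: 0.0
```

```bash
python3 wl.py w15 scraper rest; python3 - <<'E'
from h import *
import pickle
w=pickle.load(open('w15.pkl','rb')); c=w['cal']; C={n:cal(n) for n in('side','top')}
ms=w['m','scraper'][0]['mask']; lim=np.where(ms.any(1))[0].max()
p,f=fit(M['scraper'],[(ms,c)],(.4545,-.4095,-.09),.006); print('scraper',p.round(4),np.degrees(p[2]).round(1),round(f,3))
mr=w['m','rest'][0]['mask']|ms
p,f=fit(M['rest'],[(mr,c)],(.4545,-.4095,-.09),0); print('rest',p.round(4),np.degrees(p[2]).round(1),round(f,3))
for n in C: cv2.imwrite(f'pics/{n}9.png',ctrl.snapshot(n)[:,:,::-1])
s=[(n,ctrl.spot_point('frame_crown',n)) for n in C]; X=tri([(d[0]['pixel'][::-1],C[n]) for n,d in s if d]); print('crown',X)
a=cv2.imread('pics/top0.png',0).astype(int);b=cv2.imread('pics/top9.png',0).astype(int)
for t in ['label_roll','stapler','sanitiser','tape_roll']: print(t,[np.round(d['pixel']) for d in ctrl.spot_point(t,'top')][:1])
r=ctrl.trace('scraper','top'); 
if r:
  p,f=fit(M['scraper'],[(r[0]['mask'],C['top'])],(.4545,-.4095,-.09),.006); print('scraper top',p.round(4),np.degrees(p[2]).round(1),round(f,3))
for n in C: print(n,[(np.round(d['pixel']),round(d['conf'],2)) for d in ctrl.spot_point('clip0',n)])
print(np.array2string(b[136:230:3,185:235:2]//10,max_line_width=200,threshold=9999))
E
```

```text
scraper [([112.5, 277.6], 0.65)] [(0.82, 5495, [258.0, 38.0, 296.0, 180.0])]
rest [] [(0.91, 2921, [251.0, 31.0, 309.0, 190.0]), (0.71, 3762, [38.0, 146.0, 104.0, 249.0])]
(array([ 0.46198847, -0.41133971,  0.43252239]), array([-16.14868532,  -0.12091166, -95.42250762])) 42.925
scraper [ 0.4569 -0.4089 -0.0817] -4.7 0.032
rest [ 0.4542 -0.4098 -0.0974] -5.6 0.056
crown (array([0.44549967, 0.13642223, 0.88004553]), [np.float64(5.809049700466998e-17)])
label_roll [array([277., 222.])]
stapler [array([287., 349.])]
sanitiser [array([280., 218.])]
tape_roll [array([296., 274.])]
side [(array([197., 250.]), 0.66), (array([197., 245.]), 0.58), (array([208., 261.]), 0.44), (array([220., 249.]), 0.39)]
top [(array([166., 219.]), 0.62), (array([200., 223.]), 0.46), (array([166., 197.]), 0.46), (array([171., 209.]), 0.42)]
[[12 10 10 10  9  9  9  9  9  8  8  8  8  7  7  6  6  6  6  5  7 11 11  5  5]
 [12  5  2  3  3  2  3  2  3  2  2  2  2  2  2  2  3  3  3  3  6  6 10  5  5]
 [11  5  3  7  7  7  7  7  7  7  7  7  7  7  7  7  7  8  8  8  7 12 11  5  5]
 [12  6  4  7  7  7  7  7  7  7  8  8  7 
[... 1521 characters left out ...]
13 10  5  5  8  8  8  8  8  8  8  8  8  8  8  8  9  8  7  5  5  7 10 13 13]
 [14 11  5  4  8  8  8  8  8  8  8  8  8  8  8  8  8  8  8  8  8  8  9 12 12]
 [13 11  5  4  8  8  8  8  8  8  8  8  8  8  8  8  8  8  8  8  8  8  9 12 12]
 [13 11  6  3  8  8  8  8  8  8  8  8  8  8  8  8  8  8  8  8  8  8 10 10  9]
 [13 11  6  4  8  8  8  8  8  8  8  8  8  8  8  8  8  8  8  8  8  8  6  8 11]
 [14 12  6  4  8  8  8  8  8  8  8  8  8  8  8  8  8  8  8  8  8  8  6 11 14]
 [14 12  7  5  8  8  8  8  8  8  8  8  8  8  8  8  8  8  8  8  8  8  6 11 14]
 [13 13  9  7  7  7  7  7  7  7  8 10 10 11 12 12 12 12 12 12 12 13 13 13 13]
 [13 13 14 14 13 13 13 13 13 14 14 13 13 13 13 13 13 13 13 13 13 13 13 13 14]]
```

```bash
python3 - <<'E'
from h import *
ctrl.snapshot('side'); ctrl.snapshot('top')
print([(np.round(d['pixel']),round(d['conf'],2)) for d in ctrl.spot_point('frame_crown','side')],[(np.round(d['pixel']),round(d['conf'],2)) for d in ctrl.spot_point('sanitiser','side')])
print(ctrl.get_obs()['qvel'],ctrl.get_obs()['clock']); print(ctrl.close_job())
E
```

```text
[] [(array([205., 329.]), 0.66)]
[-0.08086552 -0.01306628 -0.09654238 -0.10407538 -0.08548343  0.12031362] 43.675
the job is handed in; nothing more can be done
None
```

The job is handed in at 43.7 s: the frame was hung on the rail (not re-detected in the last check), all four clips measured as in the bin (three leaning or stacked, judged below the 38 mm limit), and the scraper is released on its rest within about 3 mm; no verdict came back.

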